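# Glue and press rubber lifts onto heel blocks

## Task

Glue a rubber heel lift onto every leather heel block on the press's pull-out bed: take the brush from its cradle, dip the bristles down into the glue in the lower half of the pot and dab the middle of the top of each block in the row nearer the robot, starting at the press end, then dip afresh and do the row farther from the robot the same way. Lay the brush back in its cradle, set one lift squarely on each block with the outlines matching (rounded end over rounded end), then push the bed fully home and turn the press handle clockwise to its stop so that the lifts are pressed. There are one or two blocks in each row and spare lifts are left over; leave the hammer, the thread and the bowl alone.

Things in the scene. Friction and masses are not known exactly. Their poses are not given: they have to be found in the camera images.
- press: fixed bench screw press: dark iron base, two columns (at x -130, +130 mm), crosshead (z 122-166, y -30..30 mm), raised pressing plate (195 x 190 mm, z 75-89 mm). Origin on the bench, on the screw's axis; z up; +y is the way the pull-out bed goes home. It may stand a little turned
- bed (a joint): slide of the press's pull-out bed, m, along the press's +y: 0 fully out, 0.205 fully home under the pressing plate, at its stop. Starts nearly out, slides stiffly (2 N), stays where left. A flat steel plate 195 x 190 mm without rim, top 26 mm above the bench; plate centre at press y = -205 mm when fully out
- bed_handle (a point): centre of the bed's black push bar: 70 mm wide across the slide, 14 mm thick, 26 to 58 mm above the bench, 145 mm before the bed's centre (50 mm before its edge) on the side away from the press; two 8 mm rods join it to the bed
- handle (a joint): turn of the press's T handle about the screw, rad: 0 open, grows clockwise from above, stop at 1.8; starts at 0 to 0.3. It lowers the pressing plate 8 mm per rad, which meets the lifts on the blocks at about 1.4 and presses them on springs up to the stop. Stiff (3 N at the knob, about 5 N when pressing), stays where left
- handle_knob (a point): middle of the upright black knob on the T handle, 22 mm thick, from 194 to 246 mm above the bench (this point at 222), 110 mm from the screw's axis, going round with the handle. The opposite arm, 90 mm, has only a ball
- pot: small white open glue pot, loose, 350 g, 50 mm tall, rim radius 33 mm outside, wall 4 mm, inner floor about 5 mm up, a little narrower at the foot. Origin at the centre of the underside, z up. The glue left is in its lower half
- brush: angled glue brush, loose, 50 g: straight wooden handle 150 mm long (x -75..75), 14 mm wide (y), 12 mm thick (z 0..12), one end bent down to a bristle head 19 mm wide (y), 11 mm thick (x). Origin at the centre of the handle's underside, x along the handle to the head, z up as it lies
- brush_tip (a point): end of the bristles, at x = 97, z = -56 mm in the brush's frame (it points straight down when the handle is level)
- cradle: fixed wooden cradle of the brush: base 140 x 50 x 12 mm, two notched uprights 12 mm thick at x -55, +55 mm, seats 70 mm above the bench between flared horns (22 to 28 mm apart, tops at 86 mm). Origin on the bench under its centre. The brush lies along its x, head past the +x end, brush origin 70 mm above this origin
- slab: grey stone slab, fixed, 250 x 280 x 30 mm; origin at the centre of its underside. The lifts start on its top, 30 mm above the bench
- block_near1: stacked-leather heel block, loose, 60 g, 30 mm tall, standing on the bed, in the row nearer the robot, at the press end of the row. Outline a D: 50 mm wide (y), 51 mm long (x from 0 to 51), half-round end of radius 25 mm at x = 0, flat end at x = 51. Origin at the underside, at the apex of the rounded end; z up. So its middle is at x = 25. May be absent
- block_near2: stacked-leather heel block, loose, 60 g, 30 mm tall, standing on the bed, in the row nearer the robot, at the end of the row away from the press. Outline a D: 50 mm wide (y), 51 mm long (x from 0 to 51), half-round end of radius 25 mm at x = 0, flat end at x = 51. Origin at the underside, at the apex of the rounded end; z up. So its middle is at x = 25. May be absent
- block_far1: stacked-leather heel block, loose, 60 g, 30 mm tall, standing on the bed, in the row farther from the robot, at the press end of the row. Outline a D: 50 mm wide (y), 51 mm long (x from 0 to 51), half-round end of radius 25 mm at x = 0, flat end at x = 51. Origin at the underside, at the apex of the rounded end; z up. So its middle is at x = 25. May be absent
- block_far2: stacked-leather heel block, loose, 60 g, 30 mm tall, standing on the bed, in the row farther from the robot, at the end of the row away from the press. Outline a D: 50 mm wide (y), 51 mm long (x from 0 to 51), half-round end of radius 25 mm at x = 0, flat end at x = 51. Origin at the underside, at the apex of the rounded end; z up. So its middle is at x = 25. May be absent
- lift1: black rubber heel lift, loose, 25 g, 8 mm thick, same D outline as the blocks (50 mm wide in y; x from 0, the rounded end, to 51, the flat end); origin at the underside at the apex of the rounded end, z up. All five are alike, either face up; any will do
- lift2: black rubber heel lift, loose, 25 g, 8 mm thick, same D outline as the blocks (50 mm wide in y; x from 0, the rounded end, to 51, the flat end); origin at the underside at the apex of the rounded end, z up. All five are alike, either face up; any will do
- lift3: black rubber heel lift, loose, 25 g, 8 mm thick, same D outline as the blocks (50 mm wide in y; x from 0, the rounded end, to 51, the flat end); origin at the underside at the apex of the rounded end, z up. All five are alike, either face up; any will do
- lift4: black rubber heel lift, loose, 25 g, 8 mm thick, same D outline as the blocks (50 mm wide in y; x from 0, the rounded end, to 51, the flat end); origin at the underside at the apex of the rounded end, z up. All five are alike, either face up; any will do
- lift5: black rubber heel lift, loose, 25 g, 8 mm thick, same D outline as the blocks (50 mm wide in y; x from 0, the rounded end, to 51, the flat end); origin at the underside at the apex of the rounded end, z up. All five are alike, either face up; any will do
- hammer: bystander: hammer lying on the bench; leave alone
- thread: bystander: cone of thread, 56 mm wide and 74 mm tall, standing on the bench; leave alone
- eyelet_bowl: bystander: small steel bowl, 90 mm wide and 35 mm tall; leave alone
Mind the look-alikes: they are no part of the job. What is shaped like the brush but yellow is not meant. What is shaped like the lift2 but turquoise is not meant.

How it is judged:
By the outcome, as a careful person would: the job done as asked, in the order asked, and still so for the second after the job is handed in, with the robot touching nothing.
Of block_near1, block_near2 only 1 to 2 are there at a start; the rules pass over those that are not, and their reading is None.
Of block_far1, block_far2 only 1 to 2 are there at a start; the rules pass over those that are not, and their reading is None.
At some moment in a run one of pot, lift1, lift2, lift3, lift4, lift5 may be knocked a few centimetres aside while the robot is not near it.
Once in a run the grip may slacken for a moment while it holds something.
It also fails if it takes over 210 s, if anything falls off the work surface, if the arm or the gripper's body presses on something with over 40 N, if the wrist force passes 120 N, or if a joint passes its speed limit or range.

## Robot

A 6-joint arm with a two-finger parallel gripper is mounted at the origin on the work surface. World frame = base frame: x ahead of the robot, y to its left, z up, the work surface at z = 0. Lengths are in m, angles in rad, forces in N, time in s.
With the tool pointing down it reaches from about 0.375 to 0.9 m from the base axis. Payload 3.1 kg.
Tool frame: the origin (TCP) lies on the centre line of the jaws, within the pads' length; the fingertips stand 19 mm ahead of it and the grasp point (between the pads) is the TCP; z points along the fingers, y is the line along which they close (so a half turn about z gives the same grasp; the last joint's range is limited). The gripper opens to 85 mm and grips with 20 to 120 N. Pads are 22 mm wide; open, the fingers measure 114 mm over their backs; the gripper's body (76 mm by 85 mm) begins 54 mm behind the grasp point. The pads swing forward as they close: fully open they stand 13 mm farther back than shut.
Start: joints at [1.067, 0.527, 1.433, -0, 1.181, -0.178], TCP at [0.2, 0.592, 0.25] pointing down, gripper open.
Joint ranges: [-3.08, 3.08], [-0.75, 2.2], [0.22, 2.44], [-1.43, 4.57], [0, 2.65], [-2.85, 2.85]. Speed limits (rad/s): [2.79, 2.79, 3.14, 3.14, 3.14, 3.14].

## Interface

Orientations are given as a unit quaternion [x, y, z, w].
In Python, from station import manip, cams, sign_off gives the robot as it stands.
- The arm moves only by the tool carry_out, never from a script. Its argument "targets" is a list that holds one entry, the list of rows, each a list of 7 numbers: the shift along the tool's x, y, z in cm, then the turn, a rotation vector about the tool's x, y, z in degrees, then the finger opening in cm, from 0 to 8.54. A call has 1 to 12 rows; each row is the pose to reach, as a shift and turn from the pose commanded when the call began, along the tool's axes at that moment; what a row does not reach only later rows make up. A row lasts 1/12 s, in which the tool goes at most 41.7 mm and 7.16 degrees, less where a joint would pass 70% of its speed; a pose out of reach is approached as far as the arm can. A call with a gripper value outside its range is refused whole. The fingers move at their own pace and stop on an object; "force" is the grip in N (left out, the last holds). Time passes only in rows, so rows that repeat a pose let the fingers close. It gives the time, the measured TCP pose, the force, the opening and the grip force at its end, in the units of the state.
- manip.sense(): the state, without advancing time (a new reading comes with each control period).
- cams.snapshot(name): name is "scene" or "top"; returns the picture (384x512x3 uint8, red, green, blue); there is no depth.
- cams.camera_info(name): a dict with "K" (3x3 intrinsics, pixels), "k1" (the pictures are not rectified: a ray, as slopes to the right and down, at radius r is drawn at 1 + k1 r^2 times it, then the intrinsics apply), "T" (4x4, takes a point from camera to world coordinates). Camera axes: x right, y down, z forward; pixel columns grow to the right and rows downward; lengths in m; the calibration is good to about 2 mm. A picture is of the moment at which its call begins. camera_info takes no time and is no camera call.
- sign_off(): hands the job in; it is judged then, once.
The state is a dict: "t": time; "q": joint angles; "qd": joint speeds; "tau": joint torques, N m; "tcp_pos": TCP position; "tool_rot": TCP orientation; "force": force on the tool from outside, world axes, zero at the start; "ft_torque": the same for the moment, N m; "finger_gap": opening from 0.0 (shut) to 1.0 (fully open); "gripper_force": force on a finger pad.
Only numpy, scipy, OpenCV 4.12 (cv2) and the standard library are available. Lean on these libraries where they do the work, as an engineer would, in place of code of your own. Each camera call takes 0.05 s, during which the arm holds its last target. There are 200 camera calls.

## Working session

There is one attempt and no reset: what is moved stays moved. The work goes in short steps, Python scripts to look and compute and a tool call to move; the robot and the scene stay as the last step left them, time stands still between calls to the robot, and variables do not carry over. Pictures are saved under pics/ and viewed, at most 14 in all, crops included, and the job is handed in when it is done.

Besides the shell and the picture viewer there is one more tool, called after ">>>" by a JSON object that holds its "api" and its "payload", one argument or row to a line. carry_out: Moves the arm, as the interface text tells. Its arguments: {"type":"object","properties":{"targets":{"type":"array"},"force":{"type":"number"}},"required":["targets"]}

```bash
ls; mkdir -p pics
python3 - <<'E'
from station import manip,cams,sign_off
import cv2,numpy as np
print(manip.sense())
for n in("scene","top"):
    im=cams.snapshot(n); cv2.imwrite(f"pics/{n}0.png",im[:,:,::-1])
    c=cams.camera_info(n); print(n,c)
a=cv2.imread("pics/scene0.png");b=cv2.imread("pics/top0.png")
cv2.imwrite("pics/top0b.png",cv2.resize(b,(800,600),interpolation=cv2.INTER_CUBIC))
cv2.imwrite("pics/scene0b.png",cv2.resize(a,(800,600),interpolation=cv2.INTER_CUBIC))
E
```

```text
pics
{'t': 0.0, 'q': array([ 1.06646020e+00,  5.28459319e-01,  1.43390533e+00,  1.38561610e-05,
        1.18136900e+00, -1.78490205e-01]), 'qd': array([-0.00085666, -0.00107746,  0.00221777, -0.00120885,  0.00107359,
        0.00095353]), 'tau': array([-9.39796664e-04, -4.42355990e+01, -1.78019536e+01, -1.00753703e-04,
        8.44206254e-03, -1.89347827e-05]), 'tcp_pos': array([0.19970389, 0.59153112, 0.2493368 ]), 'tool_rot': array([ 1.62205659e-01,  9.86756393e-01, -1.00656491e-03, -3.64459315e-04]), 'force': array([-0.03923248,  0.5405674 , -0.38357933]), 'ft_torque': array([-0.00500052,  0.03306807,  0.03721245]), 'gripper_force': 0.0, 'finger_gap': 0.9968193204475234}
scene {'K': array([[350.39880706,   0.        , 256.02378435],
       [  0.        , 350.39880706, 186.38861344],
       [  0.        ,   0.        ,   1.        ]]), 'k1': 0.005343039462080076, 'T': array([[-0.23024553,  0.71150213, -0.66389135,  1.15699685],
       [ 0.97313178,  0.16921261, -0.1561462 ,  0.14588381],
       [ 0.00124043, -0.68200573, -0.73134578,  0.88515231],
       [ 0.        ,  0.        ,  0.        ,  1.        ]])}
top {'K': array([[413.42882276,   0.        , 253.267286  ],
       [  0.        , 413.42882276, 191.11768975],
       [  0.        ,   0.        ,   1.        ]]), 'k1': -0.1393868155378046, 'T': array([[-4.75682868e-04, -9.79322855e-01,  2.02303038e-01,
         2.37911448e-01],
       [-9.99999354e-01,  6.74734018e-04,  9.14963443e-04,
        -1.94206184e-02],
       [-1.03254535e-03, -2.02302472e-01, -9.79322543e-01,
         1.38738471e+00],
       [ 0.00000000e+00,  0.00000000e+00,  0.00000000e+00,
         1.00000000e+00]])}
```

View pics/top0b.png

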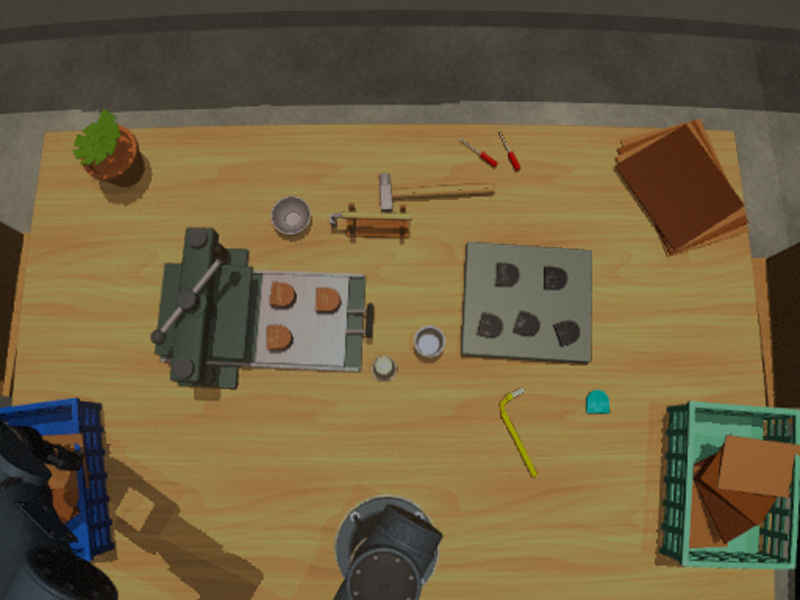

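View pics/scene0b.png

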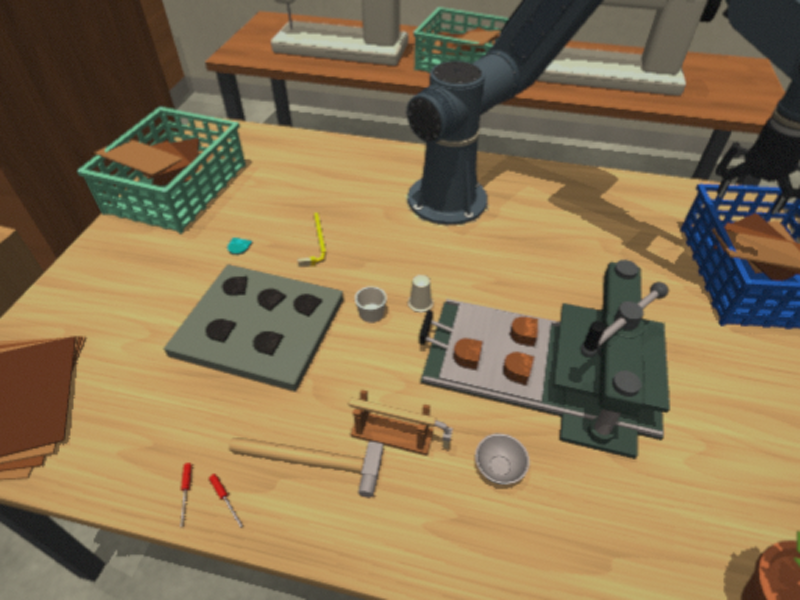

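Top view (800×600 scale): three blocks on the bed: far1 (282,293), far2 (328,299) and near1 (278,337). Pot (428,342), thread (384,367), brush in cradle (374,216) with its head at the left. Five black lifts are on the slab around (525,300). Look-alikes: the yellow brush (518,430) and the turquoise lift (597,402), both excluded by colour.

```bash
cat > h.py <<'E'
import numpy as np,cv2
from station import manip,cams,sign_off
from scipy.spatial.transform import Rotation as R
CI={n:cams.camera_info(n) for n in("scene","top")}
def ray(n,u,v):
    c=CI[n];K=c["K"];xd=np.array([(u-K[0,2])/K[0,0],(v-K[1,2])/K[1,1]])
    x=xd.copy()
    for _ in range(20): x=xd/(1+c["k1"]*(x@x))
    d=c["T"][:3,:3]@np.array([*x,1]);return c["T"][:3,3],d/np.linalg.norm(d)
def plane(n,uv,z):
    out=[]
    for u,v in np.reshape(uv,(-1,2)):
        o,d=ray(n,u,v);out.append(o+d*(z-o[2])/d[2])
    return np.array(out)
def tri(uvt,uvs):
    o1,d1=ray("top",*uvt);o2,d2=ray("scene",*uvs)
    A=np.stack([d1,-d2],1);s=np.linalg.lstsq(A,o2-o1,rcond=None)[0]
    p,q=o1+s[0]*d1,o2+s[1]*d2
    return (p+q)/2,np.linalg.norm(p-q)
def proj(n,P):
    c=CI[n];P=np.reshape(P,(-1,3));p=(P-c["T"][:3,3])@c["T"][:3,:3];x=p[:,:2]/p[:,2:]
    x=x*(1+c["k1"]*(x**2).sum(1,keepdims=True));return x@c["K"][:2,:2].T+c["K"][:2,2]
def crop(im,x,y,w,h,s): return cv2.resize(im[y:y+h,x:x+w],None,fx=s,fy=s,interpolation=cv2.INTER_CUBIC)
def snap(n): return cams.snapshot(n)[:,:,::-1].copy()
def blobs(im,lo,hi,amin,roi=None):
    m=cv2.inRange(cv2.cvtColor(im,cv2.COLOR_BGR2HSV),np.array(lo),np.array(hi))
    if roi: k=np.zeros_like(m);x,y,w,h=roi;k[y:y+h,x:x+w]=255;m&=k
    cs,_=cv2.findContours(m,cv2.RETR_EXTERNAL,cv2.CHAIN_APPROX_NONE)
    return [c for c in cs if cv2.contourArea(c)>=amin]
E
python3 - <<'E'
from h import *
a=cv2.imread("pics/top0.png");b=cv2.imread("pics/scene0.png")
A=crop(a,95,140,160,110,2.5)   # press+bed top 400x275
B=crop(a,290,150,95,85,3.2)    # slab top
C=crop(a,200,115,70,45,5)      # brush top
D=crop(b,260,160,180,135,2.2)  # press scene
out=np.zeros((600,800,3),np.uint8)
def put(i,x,y):
    h=min(i.shape[0],600-y);w=min(i.shape[1],800-x);out[y:y+h,x:x+w]=i[:h,:w]
put(A,0,0);put(B,410,0);put(D,0,285);put(crop(b,210,240,85,60,4.5),410,285);cv2.imwrite("pics/c1.png",out)
E
```

```text
(no output)
```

View pics/c1.png

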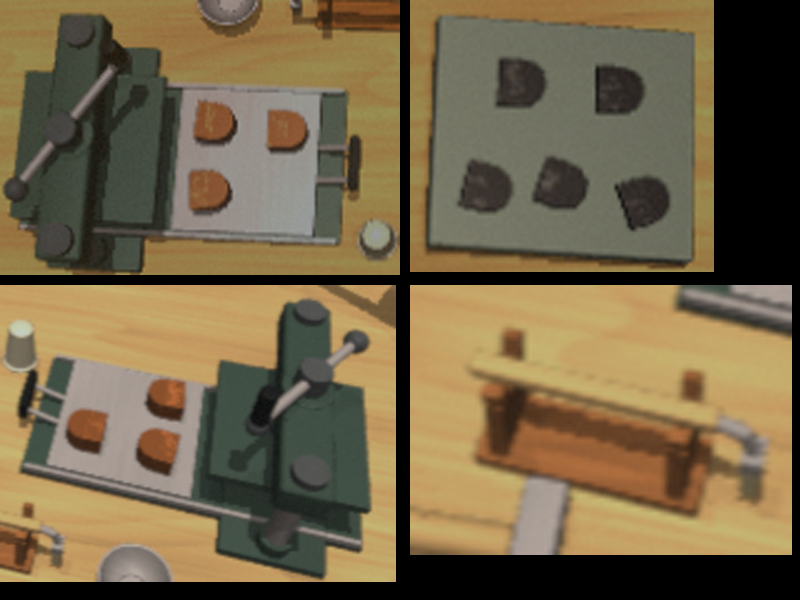

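Crop check: rounded ends of blocks and lifts all point right (−y), with flats toward the press. The real brush is the wooden-coloured one in the cradle, with its grey head on the +y side. The black knob is on the arm pointing +x/−y. Now measuring.

```bash
cat > m.py <<'E'
from h import *
S=6
def up(im,roi):
    x,y,w,h=roi;return cv2.resize(im[y:y+h,x:x+w],None,fx=S,fy=S,interpolation=cv2.INTER_CUBIC)
def cont(im,roi,f,amin=60):
    u=up(im,roi);m=(f(u.astype(int))*255).astype(np.uint8)
    cs,_=cv2.findContours(m,cv2.RETR_EXTERNAL,cv2.CHAIN_APPROX_NONE)
    o=[]
    for c in cs:
        if cv2.contourArea(c)>amin*S*S: o.append((c[:,0,:]+.5)/S-.5+np.array(roi[:2]))
    return o
blk=lambda u:(u[...,2]-u[...,0]>60)&(u[...,2]-u[...,1]>35)
drk=lambda u:u.max(-1)<78
E
python3 - <<'E'
from m import *
t=cv2.imread("pics/top0.png");s=cv2.imread("pics/scene0.png")
np.set_printoptions(precision=4,suppress=True)
def line_flat(P): # flat end toward +y : yaw of D x-axis (apex->flat)
    pass
for n,im,roi,zs in(("top",t,(163,172,70,60),(.056,.026)),("scene",s,(280,195,80,60),(.056,.026))):
    for c in cont(im,roi,blk):
        T=plane(n,c,zs[0]);B=plane(n,c,zs[1])
        print(n,"blk px",c.mean(0),"top-proj x",T[:,0].min(),T[:,0].max(),"y",T[:,1].min(),T[:,1].max(),"bot x",B[:,0].min(),B[:,0].max(),"y",B[:,1].min(),B[:,1].max())
for n,im,roi in(("top",t,(300,162,75,65)),("scene",s,(115,165,105,70))):
    for c in cont(im,roi,drk,40):
        P=plane(n,c,.034)[:,:2].astype(np.float32);r=cv2.minAreaRect(P*1000)
        print(n,"lift px",c.mean(0),"rect",np.array(r[0]),np.array(r[1]),r[2])
E
```

```text
top blk px [176.8989 215.419 ] top-proj x 0.40679820681302287 0.45634209907556433 y 0.20317482490676503 0.2523913679864697 bot x 0.4106037205186652 0.4612639818967789 y 0.2081905527158883 0.25851608877455096
top blk px [208.3196 191.112 ] top-proj x 0.48913562651842857 0.5379421610908712 y 0.10253040739002782 0.15154082360895643 bot x 0.49479644363721276 0.5447027324951292 y 0.10527832146390702 0.15539308601942203
top blk px [179.3069 187.8911] top-proj x 0.49975593776919724 0.5494447588423322 y 0.19932067625219754 0.24961286847171557 bot x 0.5056560616306832 0.556464517490308 y 0.20424955879486525 0.25567498152140056
scene blk px [332.3268 232.2275] top-proj x 0.5038720517139471 0.5558495213232791 y 0.19760940602796256 0.2477053996401214 bot x 0.4802409964228809 0.5340990904621365 y 0.1994809171498258 0.2513894605097201
scene blk px [299.8218 223.1613] top-proj x 0.49336528024690685 0.5440820175599221 y 0.10128686565426953 0.14991464469971555 bot x 0.4693540738779013 0.521905820396131 y 0.0996732797919859 0.15006048633425206
scene blk px [336.4624 208.713 ] top-proj x 0.411192641636
[... 811 characters left out ...]
93 ] 84.51739501953125
scene lift px [128.6386 231.2504] rect [ 649.5853 -361.8013] [98.8475 11.8361] 86.32098388671875
scene lift px [171.0605 218.648 ] rect [ 575.4482 -260.4613] [54.3282 53.9731] 85.09658813476562
scene lift px [140.6687 210.5054] rect [ 568.1231 -364.9292] [54.9839 54.1474] 86.8414306640625
scene lift px [206.763  212.3797] rect [ 519.8043 -158.7897] [  9.4486 190.573 ] 86.1918716430664
scene lift px [196.0093 194.1108] rect [ 463.0364 -220.5281] [54.1442 54.1309] 75.633056640625
scene lift px [172.7487 190.573 ] rect [ 465.4809 -300.2632] [56.329  52.6708] 67.78536987304688
scene lift px [150.6513 182.5748] rect [ 450.0517 -386.5819] [55.713  52.2317] 17.925107955932617
```

Run:
```python
from h import *
a=cv2.imread("pics/top0.png");b=cv2.imread("pics/scene0.png")
out=np.zeros((600,800,3),np.uint8)
def put(i,x,y):
    h=min(i.shape[0],600-y);w=min(i.shape[1],800-x);out[y:y+h,x:x+w]=i[:h,:w]
put(crop(a,205,120,65,40,6),0,0);put(crop(b,215,245,80,50,5),400,0)
put(crop(a,260,205,28,28,10),0,250);put(crop(b,222,178,30,30,9),290,250)
put(crop(a,95,155,60,70,4.9),570,250)
put(crop(b,365,170,70,60,3),0,540) if 0 else None
cv2.imwrite("pics/c2.png",out)
```

```text
(no output)
```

View pics/c2.png

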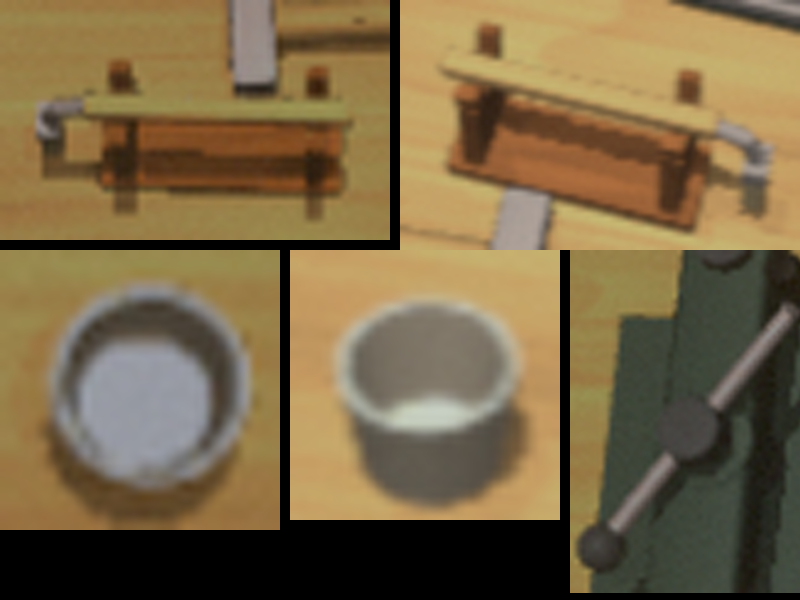

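Run:
```python
from h import *
np.set_printoptions(precision=4,suppress=True)
T0=plane("top",[[218.6,137.1],[262.9,138.6]],.08);S0=plane("scene",[[223.6,257.2],[277.8,270.2]],.08)
print("brush rear/front top",T0[::-1],"scene",S0, "len",np.linalg.norm(T0[0]-T0[1]),np.linalg.norm(S0[0]-S0[1]))
print("tri rear",tri((262.9,138.6),(223.6,257.2)),"front",tri((218.6,137.1),(277.8,270.2)))
print("pot",plane("top",[274.5,218.],.05),plane("scene",[236.9,190.3],.05),tri((274.5,218.),(236.9,190.3)))
# slab corners from c1 (top): TL(440,17) TR(694,33) BL(428,245) BR(692,262)
print("slab",plane("top",np.array([[440,17],[694,33],[692,255]])@np.diag([1/3.2]*2)+[290-410/3.2,150],.03))
# bed plate corners top c1 scale2.5 org(95,140): right-top(322,94) right-bot(318,240) left-top(182,86)
print("bed",plane("top",np.array([[322,94],[318,238],[182,87],[172,230]])/2.5+[95,140],.026))
print("bar top ends",plane("top",np.array([[355,136],[353,190]])/2.5+[95,140],.058))
```

```text
brush rear/front top [[ 0.6862 -0.0503  0.08  ]
 [ 0.6918  0.0972  0.08  ]] scene [[ 0.6949 -0.0505  0.08  ]
 [ 0.6996  0.0962  0.08  ]] len 0.14758088780371012 0.1467056684577389
tri rear (array([ 0.6896, -0.0516,  0.071 ]), np.float64(0.0021868139508404998)) front (array([0.6948, 0.0968, 0.0719]), np.float64(0.002269398535881027))
pot [[ 0.4246 -0.0874  0.05  ]] [[ 0.4299 -0.0885  0.05  ]] (array([ 0.4255, -0.0887,  0.0451]), np.float64(0.0022118416878326884))
slab [[ 0.6434 -0.176   0.03  ]
 [ 0.6266 -0.4515  0.03  ]
 [ 0.3867 -0.4345  0.03  ]]
bed [[0.566  0.0817 0.026 ]
 [0.3708 0.0844 0.026 ]
 [0.5762 0.2735 0.026 ]
 [0.3807 0.2791 0.026 ]]
bar top ends [[0.5016 0.0352 0.058 ]
 [0.4301 0.0373 0.058 ]]
```

```bash
cat >> h.py <<'E'
def Rt(a):
    a=np.radians(a);c,s=np.cos(a),np.sin(a);return np.array([[-s,c,0],[c,s,0],[0,0,-1.]])
def plan(*wps):
    """waypoints (x,y,z,a): prints shift cm + rotvec deg of each call, chained from measured pose"""
    s=manip.sense();p=s["tcp_pos"];M=R.from_quat(s["tool_rot"]).as_matrix();print("t",s["t"],"tcp",p.round(4))
    for w in wps:
        d=M.T@(np.array(w[:3])-p)*100;r=R.from_matrix(M.T@Rt(w[3])).as_rotvec(degrees=True)
        n=max(np.linalg.norm(d)/4.17,np.linalg.norm(r)/7.16)
        print(w,"->",d.round(2),r.round(1),"rows>=",round(n,1));p=np.array(w[:3]);M=Rt(w[3])
E
python3 - <<'E'
from h import *
print(plane("top",np.array([[62,130]])/2.5+[95,140],.2))
plan((.2,.592,.40,71.3),(.692,.02,.40,-2),(.692,.02,.16,-2))
E
```

```text
[[0.48078651 0.37901623 0.2       ]]
t 0.1 tcp [0.1997 0.5916 0.2494]
(0.2, 0.592, 0.4, 71.3) -> [-1.000e-02  2.000e-02 -1.506e+01] [-0.1 -0.   0. ] rows>= 3.6
(0.692, 0.02, 0.4, -2) -> [-64.94 -38.41   0.  ] [ 0.   0.  73.3] rows>= 18.1
(0.692, 0.02, 0.16, -2) -> [ 0.  0. 24.] [0. 0. 0.] rows>= 5.8
```

>>> {"api": "carry_out", "payload": {
  "targets": [
    [[0, 0, -15, 0, 0, 0, 3.5], [0, 0, -15, 0, 0, 0, 3.5], [0, 0, -15, 0, 0, 0, 3.5], [0, 0, -15, 0, 0, 0, 3.5], [-26, -15.5, -15, 0, 0, 20, 3.5], [-26, -15.5, -15, 0, 0, 20, 3.5], [-26, -15.5, -15, 0, 0, 20, 3.5], [-26, -15.5, -15, 0, 0, 20, 3.5], [-26, -15.5, -15, 0, 0, 20, 3.5], [-26, -15.5, -15, 0, 0, 20, 3.5], [-26, -15.5, -15, 0, 0, 20, 3.5], [-26, -15.5, -15, 0, 0, 20, 3.5]]
  ]
}}

```text
t: 1.1
tcp_pos: [0.4, 0.3579, 0.3999]
tool_rot: [0.334, 0.943, -0.001, 0.001]
force: [-0.1, -0.1, -0.5]
finger_gap: 0.412
gripper_force: 0.0
```

Run:
```python
from h import *
plan((.692,.02,.30,-2),(.692,.02,.16,-2))
```

```text
t 1.1 tcp [0.4    0.3579 0.3999]
(0.692, 0.02, 0.3, -2) -> [-43.93  -7.89  10.12] [-0.   0.2 53. ] rows>= 11.0
(0.692, 0.02, 0.16, -2) -> [ 0.  0. 14.] [0. 0. 0.] rows>= 3.4
```

>>> {"api": "carry_out", "payload": {
  "targets": [
    [[-43.9, -7.9, 10.1, 0, 0.2, 53, 3.5], [-43.9, -7.9, 10.1, 0, 0.2, 53, 3.5], [-43.9, -7.9, 10.1, 0, 0.2, 53, 3.5], [-43.9, -7.9, 10.1, 0, 0.2, 53, 3.5], [-43.9, -7.9, 10.1, 0, 0.2, 53, 3.5], [-43.9, -7.9, 10.1, 0, 0.2, 53, 3.5], [-43.9, -7.9, 10.1, 0, 0.2, 53, 3.5], [-43.9, -7.9, 10.1, 0, 0.2, 53, 3.5], [-43.9, -7.9, 10.1, 0, 0.2, 53, 3.5], [-43.9, -7.9, 10.1, 0, 0.2, 53, 3.5], [-43.9, -7.9, 10.1, 0, 0.2, 53, 3.5], [-43.9, -7.9, 10.1, 0, 0.2, 53, 3.5]]
  ]
}}

```text
t: 2.1
tcp_pos: [0.6935, 0.0196, 0.2953]
tool_rot: [0.719, 0.695, -0.001, -0.001]
force: [-0.2, -0.6, -0.5]
finger_gap: 0.406
gripper_force: 0.0
```

>>> {"api": "carry_out", "payload": {
  "targets": [
    [[0, 0, 15, 0, 0, 0, 3.5], [0, 0, 15, 0, 0, 0, 3.5], [0, 0, 15, 0, 0, 0, 3.5], [0, 0, 15, 0, 0, 0, 3.5], [0, 0, 15, 0, 0, 0, 3.5], [0, 0, 15, 0, 0, 0, 3.5]]
  ]
}}

```text
t: 2.6
tcp_pos: [0.6887, 0.0272, 0.1475]
tool_rot: [0.717, 0.697, -0.001, -0.003]
force: [0.4, -0.6, 0.3]
finger_gap: 0.41
gripper_force: 0.0
```

Run:
```python
from h import *
plan((.692,.02,.074,-2))
s=manip.sense();print(s["finger_gap"],s["force"])
b=snap("scene");cv2.imwrite("pics/s1.png",b);t=snap("top");cv2.imwrite("pics/t1.png",t)
p=manip.sense()["tcp_pos"];print(proj("scene",[p,p+[0,0,-.019]]),proj("top",[p]))
out=np.hstack([crop(b,205,200,90,90,4.4),crop(t,200,100,90,90,4.4)]);cv2.imwrite("pics/c3.png",out)
```

```text
t 2.6 tcp [0.6887 0.0272 0.1475]
(0.692, 0.02, 0.074, -2) -> [-0.74  0.39  7.35] [-0.3 -0.2  0.3] rows>= 1.8
0.4098146004168199 [ 0.39020831 -0.55757014  0.34347411]
[[252.10004738 246.82178388]
 [252.15264533 251.03869659]] [[238.99303003 129.66625393]]
```

View pics/c3.png

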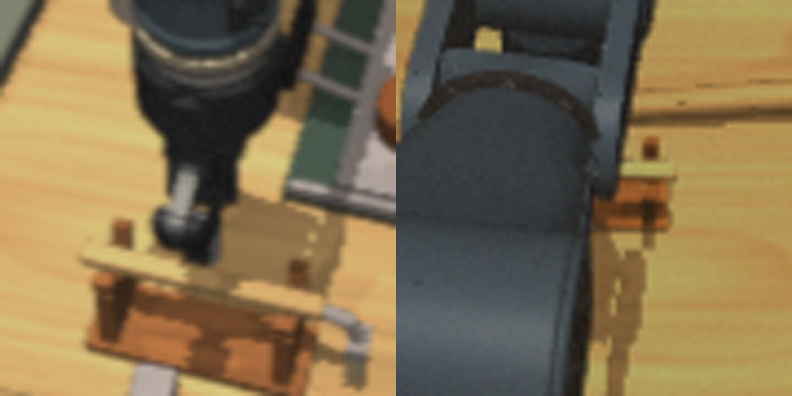

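Run:
```python
from h import *
plan((.6935,.043,.12,-2),(.6935,.043,.076,-2))
p=manip.sense()["tcp_pos"];print(proj("scene",[p+[.018,0,-.018],p+[.032,0,-.018]]))
```

```text
t 2.7 tcp [0.6915 0.0267 0.1515]
(0.6935, 0.043, 0.12, -2) -> [1.62 0.14 3.15] [ 0.1 -0.2  0.4] rows>= 0.9
(0.6935, 0.043, 0.076, -2) -> [0.  0.  4.4] [0. 0. 0.] rows>= 1.1
[[250.41784303 256.89886552]
 [249.03713493 261.74464225]]
```

>>> {"api": "carry_out", "payload": {
  "targets": [
    [[1.6, 0.1, 3.1, 0, 0, 0.4, 3.5], [1.6, 0.1, 3.1, 0, 0, 0.4, 3.5], [1.6, 0.1, 3.1, 0, 0, 0.4, 3.5], [1.6, 0.1, 3.1, 0, 0, 0.4, 3.5], [1.6, 0.1, 5, 0, 0, 0.4, 3.5], [1.6, 0.1, 6.5, 0, 0, 0.4, 3.5], [1.6, 0.1, 7.5, 0, 0, 0.4, 3.5], [1.6, 0.1, 7.5, 0, 0, 0.4, 3.5], [1.6, 0.1, 7.5, 0, 0, 0.4, 3.5], [1.6, 0.1, 7.5, 0, 0, 0.4, 3.5]]
  ]
}}

```text
t: 3.53
tcp_pos: [0.6923, 0.0424, 0.0758]
tool_rot: [0.72, 0.694, 0.001, -0.001]
force: [-0.1, 1.0, -0.2]
finger_gap: 0.412
gripper_force: 0.0
```

Run:
```python
from h import *
plan((.6935,.043,.076,-2)); s=manip.sense();print(s["force"],s["finger_gap"])
```

```text
t 3.5333 tcp [0.6923 0.0424 0.0758]
(0.6935, 0.043, 0.076, -2) -> [ 0.06  0.12 -0.02] [ 0.1 -0.2 -0.1] rows>= 0.0
[-0.14499846  0.95971552 -0.18112344] 0.41215801754038023
```

Position is as planned, so close on the handle, then lift.

>>> {"api": "carry_out", "payload": {
  "targets": [
    [[0, 0.1, 0, 0, 0, 0, 0.5], [0, 0.1, 0, 0, 0, 0, 0.5], [0, 0.1, 0, 0, 0, 0, 0.5], [0, 0.1, 0, 0, 0, 0, 0.5], [0, 0.1, 0, 0, 0, 0, 0.5], [0, 0.1, 0, 0, 0, 0, 0.5], [0, 0.1, 0, 0, 0, 0, 0.5], [0, 0.1, 0, 0, 0, 0, 0.5]]
  ],
  "force": 60
}}

```text
t: 4.2
tcp_pos: [0.6934, 0.0426, 0.0758]
tool_rot: [0.72, 0.694, 0.001, -0.0]
force: [0.5, 0.2, 5.6]
finger_gap: 0.153
gripper_force: 59.2
```

>>> {"api": "carry_out", "payload": {
  "targets": [
    [[0, 0, -2, 0, 0, 0, 0.5], [0, 0, -4, 0, 0, 0, 0.5], [0, 0, -6, 0, 0, 0, 0.5], [0, 0, -9, 0, 0, 0, 0.5], [0, 0, -10, 0, 0, 0, 0.5], [0, 0, -10, 0, 0, 0, 0.5], [0, 0, -10, 0, 0, 0, 0.5]]
  ],
  "force": 60
}}

```text
t: 4.78
tcp_pos: [0.6922, 0.0424, 0.1741]
tool_rot: [0.72, 0.694, 0.001, -0.002]
force: [-0.0, 0.2, -1.7]
finger_gap: 0.149
gripper_force: 64.6
```

Run:
```python
from h import *
plan((.692,.043,.176,-2))
b=snap("scene");t=snap("top")
p=manip.sense()["tcp_pos"];print(proj("scene",[p,p+[.003,.08,-.06]]))
out=np.hstack([crop(b,205,170,90,90,4.4),crop(t,190,100,90,90,4.4)]);cv2.imwrite("pics/c4.png",out)
```

```text
t 4.7833 tcp [0.6922 0.0424 0.1741]
(0.692, 0.043, 0.176, -2) -> [ 0.06 -0.02 -0.19] [-0.1 -0.2 -0.1] rows>= 0.0
[[258.44054875 243.1531908 ]
 [289.18928177 263.8916325 ]]
```

View pics/c4.png

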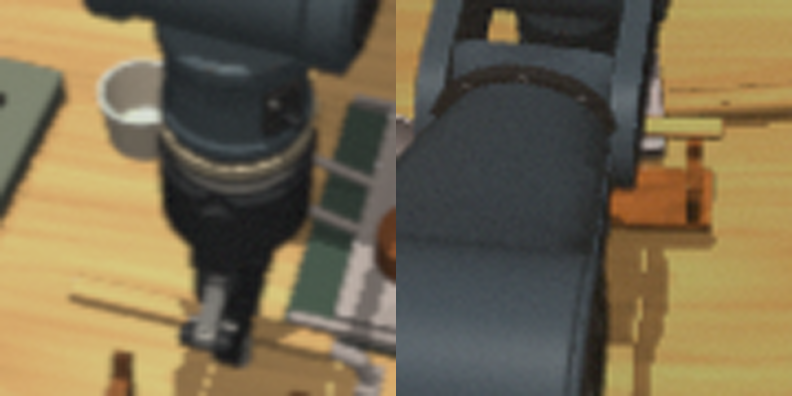

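```bash
cat >> h.py <<'E'
def vplane(n,uv,x):
    o,d=ray(n,*uv);return o+d*(x-o[0])/d[0]
E
python3 - <<'E'
from h import *
b=snap("scene");cv2.imwrite("pics/s2.png",b)
out=crop(b,215,225,90,55,8.8);cv2.imwrite("pics/c5.png",out)
p=manip.sense()["tcp_pos"];print(p,vplane("scene",(221.6,237.1),.688),proj("scene",p-[0,0,.0]))
E
```

```text
[0.69095434 0.04251231 0.17193849] [ 0.688      -0.05209939  0.16190261] [[258.43364142 243.20085464]]
```

View pics/c5.png

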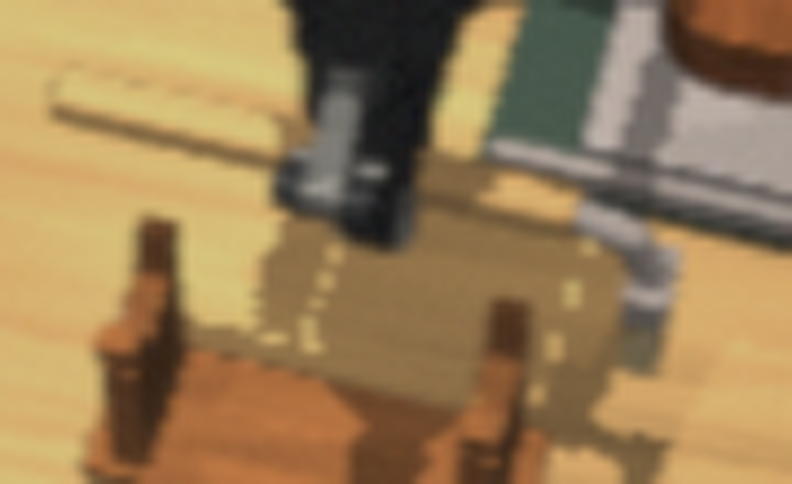

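Run:
```python
from h import *
p=manip.sense()["tcp_pos"]
r=vplane("scene",(220.8,235.7),.688);t=vplane("scene",(287.3,266.6),.696);f=vplane("scene",(215+580/8.8-.44,225+205/8.8-.44),.694)
print(p,"rear",r,"front",f,"tip",t, "tip-tcp",t-p,"rear-tcp",r-p)
# calibration check: gripper finger tip lowest (395,245) at near finger inner..
print(proj("scene",[p+[.0075,0,-.019],p+[.022,0,-.019]]), 215+395/8.8-.44,225+245/8.8-.44)
```

```text
[0.69095434 0.04251231 0.17193849] rear [ 0.688      -0.05376485  0.16736194] front [0.694      0.09701929 0.17553819] tip [0.696      0.1188481  0.10096318] tip-tcp [ 0.00504566  0.07633579 -0.07097531] rear-tcp [-0.00295434 -0.09627716 -0.00457656]
[[257.69203474 250.10060455]
 [256.32871359 255.09873697]] 259.4463636363636 252.4009090909091
```

```bash
cat >> m.py <<'E'
gry=lambda u:(u.max(-1)-u.min(-1)<45)&(u.max(-1)>70)
def pot(im):
    for c in cont(im,(245,195,50,55),gry,100):
        P=plane("top",c,.05)[:,:2].astype(np.float32)
        (x,y),r=cv2.minEnclosingCircle(P);print("pot top",x,y,"r",r,"-> corrected",x+.0026,y-.0006)
E
python3 - <<'E'
from m import *
pot(cv2.imread("pics/top0.png"));t=snap("top");pot(t);cv2.imwrite("pics/t2.png",t)
plan((.424,-.164,.18,-2),(.424,-.164,.08,-2))
E
```

```text
pot top 0.3675987720489502 0.005642275791615248 r 0.02615095116198063 -> corrected 0.3701987720489502 0.005042275791615248
pot top 0.42391496896743774 -0.0866747796535492 r 0.034719280898571014 -> corrected 0.42651496896743774 -0.0872747796535492
pot top 0.3672248423099518 0.005668476223945618 r 0.025442633777856827 -> corrected 0.3698248423099518 0.005068476223945618
pot top 0.4241933524608612 -0.08672259002923965 r 0.03417140617966652 -> corrected 0.4267933524608612 -0.08732259002923966
t 4.9833 tcp [0.6911 0.0425 0.172 ]
(0.424, -0.164, 0.18, -2) -> [-21.6  -25.95  -0.72] [-0.3 -0.2 -0.1] rows>= 8.1
(0.424, -0.164, 0.08, -2) -> [ 0.  0. 10.] [0. 0. 0.] rows>= 2.4
```

>>> {"api": "carry_out", "payload": {
  "targets": [
    [[-21.6, -25.9, -0.7, 0, 0, 0, 0.5], [-21.6, -25.9, -0.7, 0, 0, 0, 0.5], [-21.6, -25.9, -0.7, 0, 0, 0, 0.5], [-21.6, -25.9, -0.7, 0, 0, 0, 0.5], [-21.6, -25.9, -0.7, 0, 0, 0, 0.5], [-21.6, -25.9, -0.7, 0, 0, 0, 0.5], [-21.6, -25.9, -0.7, 0, 0, 0, 0.5], [-21.6, -25.9, -0.7, 0, 0, 0, 0.5], [-21.6, -25.9, -0.7, 0, 0, 0, 0.5], [-21.6, -25.9, -0.7, 0, 0, 0, 0.5], [-21.6, -25.9, -0.7, 0, 0, 0, 0.5], [-21.6, -25.9, -0.7, 0, 0, 0, 0.5]]
  ]
}}

```text
t: 5.98
tcp_pos: [0.4269, -0.1638, 0.1809]
tool_rot: [0.719, 0.695, 0.001, -0.001]
force: [1.0, 1.2, 0.1]
finger_gap: 0.15
gripper_force: 62.6
```

Run:
```python
from m import *
t=snap("top");pot(t);b=snap("scene");cv2.imwrite("pics/s3.png",b)
plan((.424,-.164,.12,-2),(.424,-.164,.08,-2))
out=np.hstack([crop(b,190,150,80,70,5),crop(t,235,180,80,70,5)]);cv2.imwrite("pics/c6.png",out)
```

```text
pot top 0.36867234110832214 -0.07025972008705139 r 0.09295479208230972 -> corrected 0.37127234110832213 -0.0708597200870514
pot top 0.48420554399490356 -0.07170022279024124 r 0.08283930271863937 -> corrected 0.48680554399490356 -0.07230022279024124
t 6.0833 tcp [ 0.427  -0.1634  0.1809]
(0.424, -0.164, 0.12, -2) -> [-0.09 -0.29  6.09] [-0.1 -0.2  0.1] rows>= 1.5
(0.424, -0.164, 0.08, -2) -> [0. 0. 4.] [0. 0. 0.] rows>= 1.0
```

View pics/c6.png

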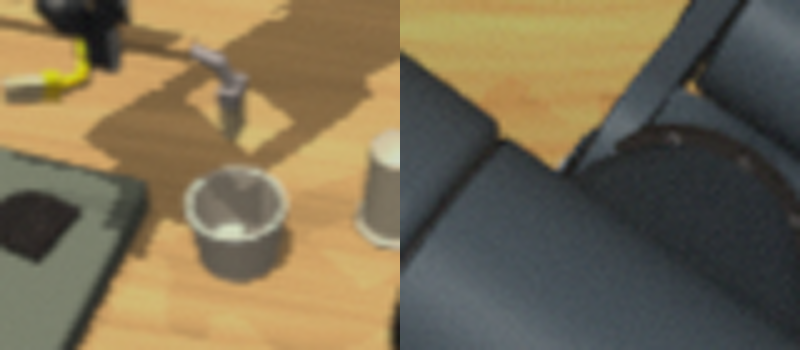

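Run:
```python
from m import *
p=manip.sense()["tcp_pos"];t=vplane("scene",(236.2,178.),p[0]+.0026);print(t,t-p)
```

```text
[ 0.42959036 -0.08854527  0.106351  ] [ 0.0026      0.07482581 -0.07455275]
```

>>> {"api": "carry_out", "payload": {
  "targets": [
    [[-0.1, -0.2, 4, 0, 0, 0, 0.5], [-0.1, -0.2, 6, 0, 0, 0, 0.5], [-0.1, -0.2, 8, 0, 0, 0, 0.5], [-0.1, -0.2, 8, 0, 0, 0, 0.5], [-0.1, -0.2, 9, 0, 0, 0, 0.5], [-0.1, -0.2, 9.5, 0, 0, 0, 0.5], [-0.1, -0.2, 10, 0, 0, 0, 0.5], [-0.1, -0.2, 10, 0, 0, 0, 0.5], [-0.1, -0.2, 10, 0, 0, 0, 0.5], [-0.1, -0.2, 10, 0, 0, 0, 0.5]]
  ]
}}

```text
t: 6.92
tcp_pos: [0.424, -0.1649, 0.0817]
tool_rot: [0.72, 0.694, 0.001, -0.001]
force: [-0.3, -0.6, -0.1]
finger_gap: 0.15
gripper_force: 62.7
```

Run:
```python
from m import *
s=manip.sense();print(s["tcp_pos"],s["force"],s["gripper_force"])
b=snap("scene");cv2.imwrite("pics/s4.png",b)
out=crop(b,205,150,60,60,9);cv2.imwrite("pics/c7.png",out)
```

```text
[ 0.42401532 -0.16488649  0.08165102] [-0.2960258  -0.58611042 -0.07339472] 62.68564581871033
```

View pics/c7.png

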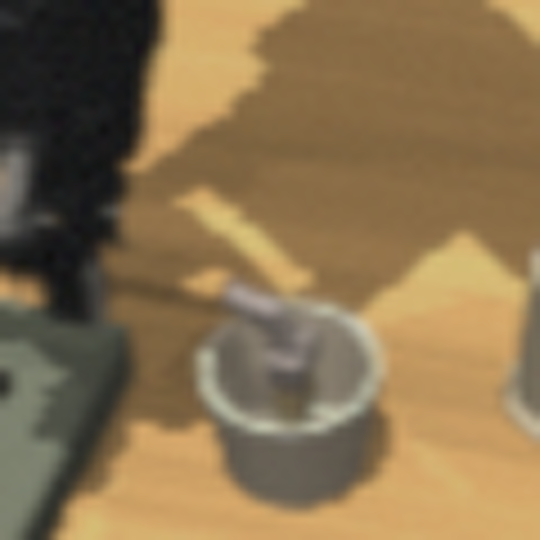

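>>> {"api": "carry_out", "payload": {
  "targets": [
    [[0, 0, 0.3, 0, 0, 0, 0.5], [0, 0, 0.5, 0, 0, 0, 0.5], [0, 0, 0.5, 0, 0, 0, 0.5], [0, 0, 0.5, 0, 0, 0, 0.5], [0, 0, 0.5, 0, 0, 0, 0.5], [0, 0, 0.5, 0, 0, 0, 0.5]]
  ]
}}

```text
t: 7.47
tcp_pos: [0.4236, -0.1648, 0.0761]
tool_rot: [0.72, 0.694, 0.001, -0.002]
force: [0.0, -0.1, -0.7]
finger_gap: 0.154
gripper_force: 62.7
```

>>> {"api": "carry_out", "payload": {
  "targets": [
    [[0, 0, -3, 0, 0, 0, 0.5], [0, 0, -6, 0, 0, 0, 0.5], [0, 0, -9, 0, 0, 0, 0.5], [0, 0, -11, 0, 0, 0, 0.5], [0, 0, -11, 0, 0, 0, 0.5], [0, 0, -11, 0, 0, 0, 0.5]]
  ]
}}

```text
t: 7.97
tcp_pos: [0.4242, -0.1654, 0.187]
tool_rot: [0.72, 0.694, 0.001, -0.0]
force: [0.4, -0.4, -0.9]
finger_gap: 0.15
gripper_force: 62.7
```

Run:
```python
from m import *
b=snap("scene");cv2.imwrite("pics/s5.png",b)
# block middles: avg of top and scene
near1=(.4344,.2268);far1=(.5273,.2233);far2=(.5161,.1265)
o=np.array([.0026,.0757]);
for B in(near1,far1,far2): print(B,np.array(B)-o)
x,y=np.array(near1)-o
plan((x,y,.185,-2),(x,y,.13,-2))
```

```text
(0.4344, 0.2268) [0.4318 0.1511]
(0.5273, 0.2233) [0.5247 0.1476]
(0.5161, 0.1265) [0.5135 0.0508]
t 8.0167 tcp [ 0.4235 -0.1649  0.186 ]
(np.float64(0.4318), np.float64(0.1511), 0.185, -2) -> [31.61 -0.3   0.19] [-0.1 -0.2 -0.1] rows>= 7.6
(np.float64(0.4318), np.float64(0.1511), 0.13, -2) -> [0.  0.  5.5] [0. 0. 0.] rows>= 1.3
```

>>> {"api": "carry_out", "payload": {
  "targets": [
    [[31.6, -0.3, 0.2, 0, 0, 0, 0.5], [31.6, -0.3, 0.2, 0, 0, 0, 0.5], [31.6, -0.3, 0.2, 0, 0, 0, 0.5], [31.6, -0.3, 0.2, 0, 0, 0, 0.5], [31.6, -0.3, 0.2, 0, 0, 0, 0.5], [31.6, -0.3, 0.2, 0, 0, 0, 0.5], [31.6, -0.3, 0.2, 0, 0, 0, 0.5], [31.6, -0.3, 0.2, 0, 0, 0, 0.5], [31.6, -0.3, 3, 0, 0, 0, 0.5], [31.6, -0.3, 4.5, 0, 0, 0, 0.5], [31.6, -0.3, 4.5, 0, 0, 0, 0.5], [31.6, -0.3, 4.5, 0, 0, 0, 0.5]]
  ]
}}

```text
t: 9.02
tcp_pos: [0.4305, 0.1509, 0.1403]
tool_rot: [0.72, 0.694, -0.002, -0.003]
force: [0.8, -0.5, 0.0]
finger_gap: 0.154
gripper_force: 62.7
```

Run:
```python
from m import *
b=snap("scene");t=snap("top");cv2.imwrite("pics/s6.png",b)
plan((.4318,.1511,.125,-2),(.4318,.1511,.12,-2));print(manip.sense()["force"])
out=np.hstack([crop(b,285,165,80,80,5),crop(t,150,170,80,80,5)]);cv2.imwrite("pics/c8.png",out)
```

```text
t 9.1167 tcp [0.4321 0.1506 0.1419]
(0.4318, 0.1511, 0.125, -2) -> [ 0.04 -0.03  1.69] [-0.1 -0.2 -0.1] rows>= 0.4
(0.4318, 0.1511, 0.12, -2) -> [0.  0.  0.5] [0. 0. 0.] rows>= 0.1
[ 0.0407937  -0.6468408  -0.18258691]
```

View pics/c8.png

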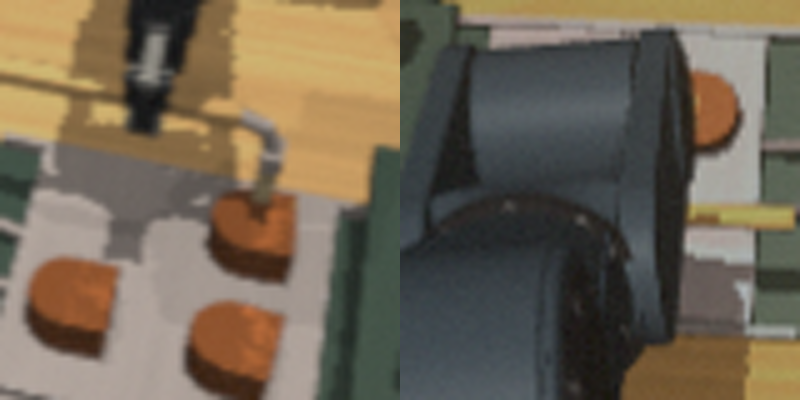

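>>> {"api": "carry_out", "payload": {
  "targets": [
    [[0, 0, 1, 0, 0, 0, 0.5], [0, 0, 1.5, 0, 0, 0, 0.5], [0, 0, 1.7, 0, 0, 0, 0.5], [0, 0, 1.9, 0, 0, 0, 0.5], [0, 0, 2.1, 0, 0, 0, 0.5], [0, 0, 2.1, 0, 0, 0, 0.5]]
  ]
}}

```text
t: 9.62
tcp_pos: [0.4321, 0.1509, 0.1211]
tool_rot: [0.72, 0.694, 0.001, -0.002]
force: [0.6, 0.3, -1.2]
finger_gap: 0.154
gripper_force: 62.7
```

>>> {"api": "carry_out", "payload": {
  "targets": [
    [[0, 0, 0.2, 0, 0, 0, 0.5], [0, 0, 0.2, 0, 0, 0, 0.5], [0, 0, 0.2, 0, 0, 0, 0.5]]
  ]
}}

```text
t: 9.87
tcp_pos: [0.4321, 0.151, 0.1191]
tool_rot: [0.72, 0.694, 0.001, -0.002]
force: [-0.2, -0.3, -0.7]
finger_gap: 0.152
gripper_force: 62.7
```

>>> {"api": "carry_out", "payload": {
  "targets": [
    [[0, 0, 0.2, 0, 0, 0, 0.5], [0, 0, 0.2, 0, 0, 0, 0.5], [0, 0, 0.2, 0, 0, 0, 0.5]]
  ]
}}

```text
t: 10.12
tcp_pos: [0.4323, 0.1511, 0.1172]
tool_rot: [0.72, 0.694, 0.001, -0.001]
force: [-0.0, 0.1, 1.3]
finger_gap: 0.149
gripper_force: 63.0
```

>>> {"api": "carry_out", "payload": {
  "targets": [
    [[0, 0, 0.1, 0, 0, 0, 0.5], [0, 0, 0.1, 0, 0, 0, 0.5], [0, 0, 0.1, 0, 0, 0, 0.5]]
  ]
}}

```text
t: 10.37
tcp_pos: [0.4324, 0.151, 0.1164]
tool_rot: [0.72, 0.694, 0.001, -0.001]
force: [0.0, -0.6, 5.8]
finger_gap: 0.152
gripper_force: 63.5
```

>>> {"api": "carry_out", "payload": {
  "targets": [
    [[0, 0, 0.1, 0, 0, 0, 0.5], [0, 0, 0.1, 0, 0, 0, 0.5], [0, 0, 0.1, 0, 0, 0, 0.5]]
  ]
}}

```text
t: 10.62
tcp_pos: [0.4325, 0.1511, 0.1157]
tool_rot: [0.72, 0.694, 0.001, -0.001]
force: [0.0, -1.2, 7.2]
finger_gap: 0.151
gripper_force: 63.8
```

>>> {"api": "carry_out", "payload": {
  "targets": [
    [[0, 0, -2, 0, 0, 0, 0.5], [0, 0, -5, 0, 0, 0, 0.5], [0, 0, -7, 0, 0, 0, 0.5], [0, 0, -7, 0, 0, 0, 0.5], [-31.6, 1, -7, 0, 0, 0, 0.5], [-31.6, 1, -7, 0, 0, 0, 0.5], [-31.6, 1, -7, 0, 0, 0, 0.5], [-31.6, 1, -7, 0, 0, 0, 0.5], [-31.6, 1, -7, 0, 0, 0, 0.5], [-31.6, 1, -7, 0, 0, 0, 0.5], [-31.6, 1, -7, 0, 0, 0, 0.5], [-31.6, 1, -7, 0, 0, 0, 0.5]]
  ]
}}

```text
t: 11.62
tcp_pos: [0.4308, -0.1694, 0.1833]
tool_rot: [0.721, 0.693, 0.0, -0.001]
force: [1.4, -0.2, -0.3]
finger_gap: 0.153
gripper_force: 62.7
```

>>> {"api": "carry_out", "payload": {
  "targets": [
    [[0, 0, 0, 0, 0, 0, 0.5], [0, 0, 0, 0, 0, 0, 0.5]]
  ]
}}

```text
t: 11.78
tcp_pos: [0.4302, -0.1663, 0.1831]
tool_rot: [0.721, 0.693, 0.001, -0.003]
force: [-0.3, -0.7, -1.2]
finger_gap: 0.147
gripper_force: 62.7
```

Run:
```python
from m import *
b=snap("scene");cv2.imwrite("pics/s7.png",b)
a=cv2.imread("pics/s3.png");d=cv2.absdiff(a,b)[172:208,222:252];print("pot change",d.mean(),d.max())
c=crop(b,190,150,80,70,5)
def rim(im):
    g=cv2.cvtColor(im[183:206,222:253],cv2.COLOR_BGR2GRAY);return g
plan((.424,-.1645,.118,-2),(.424,-.1645,.076,-2));print(manip.sense()["gripper_force"])
g=cv2.phaseCorrelate(np.float32(cv2.cvtColor(a,6)[180:210,220:256]),np.float32(cv2.cvtColor(b,6)[180:210,220:256]));print(g)
# lifts in scene now
for c in cont(b,(115,165,105,70),drk,40):
    P=plane("scene",c,.034)[:,:2].astype(np.float32);r=cv2.minAreaRect(P*1000);print("lift",np.array(r[0]),np.array(r[1]),r[2])
```

```text
pot change 4.027469135802469 72
t 11.8333 tcp [ 0.4297 -0.1648  0.1831]
(0.424, -0.1645, 0.118, -2) -> [-0.03 -0.55  6.51] [-0.2 -0.3 -0.2] rows>= 1.6
(0.424, -0.1645, 0.076, -2) -> [0.  0.  4.2] [0. 0. 0.] rows>= 1.0
62.69636034965515
((0.02875232367238567, 0.1020591192569249), 0.998843236764272)
lift [ 649.5513916  -361.85592651] [98.03562164 11.09055328] 86.40357208251953
lift [ 575.46923828 -260.43701172] [53.73102188 53.15083694] 84.88394165039062
lift [ 568.14276123 -364.93756104] [54.35601425 53.54703522] 86.85247039794922
lift [ 462.78530884 -220.45281982] [53.29409409 54.12330627] 75.36598205566406
lift [ 513.73071289 -165.46577454] [ 24.59783936 201.46713257] 85.85161590576172
lift [ 465.47442627 -300.24887085] [55.44348145 51.91993332] 67.87104797363281
lift [ 450.052948   -386.54882812] [54.63653946 51.74123001] 19.238319396972656
```

Pot unmoved, so dip again.

>>> {"api": "carry_out", "payload": {
  "targets": [
    [[0, -0.5, 1, 0, 0, 0, 0.5], [0, -0.5, 4, 0, 0, 0, 0.5], [0, -0.5, 7, 0, 0, 0, 0.5], [0, -0.5, 8.5, 0, 0, 0, 0.5], [0, -0.5, 10, 0, 0, 0, 0.5], [0, -0.5, 10.7, 0, 0, 0, 0.5], [0, -0.5, 10.7, 0, 0, 0, 0.5], [0, -0.5, 10.7, 0, 0, 0, 0.5], [0, -0.5, 10.7, 0, 0, 0, 0.5], [0, -0.5, 10.7, 0, 0, 0, 0.5], [0, -0.5, 10.7, 0, 0, 0, 0.5]]
  ]
}}

```text
t: 12.75
tcp_pos: [0.4261, -0.165, 0.078]
tool_rot: [0.72, 0.694, 0.001, -0.001]
force: [0.4, 0.4, -0.4]
finger_gap: 0.151
gripper_force: 62.7
```

>>> {"api": "carry_out", "payload": {
  "targets": [
    [[0, 0, -3, 0, 0, 0, 0.5], [0, 0, -6, 0, 0, 0, 0.5], [0, 0, -9, 0, 0, 0, 0.5], [0, 0, -11, 0, 0, 0, 0.5], [0, 0, -11, 0, 0, 0, 0.5], [0, 0, -11, 0, 0, 0, 0.5]]
  ]
}}

```text
t: 13.25
tcp_pos: [0.4263, -0.1656, 0.1885]
tool_rot: [0.72, 0.694, 0.001, 0.0]
force: [0.4, -0.5, -1.1]
finger_gap: 0.152
gripper_force: 62.7
```

Run:
```python
from m import *
plan((.5247,.1476,.185,-2),(.5247,.1476,.125,-2))
```

```text
t 13.25 tcp [ 0.4263 -0.1656  0.1885]
(0.5247, 0.1476, 0.185, -2) -> [31.66  8.7   0.39] [ 0.1 -0.  -0.1] rows>= 7.9
(0.5247, 0.1476, 0.125, -2) -> [0. 0. 6.] [0. 0. 0.] rows>= 1.4
```

>>> {"api": "carry_out", "payload": {
  "targets": [
    [[31.7, 8.7, 0.4, 0, 0, 0, 0.5], [31.7, 8.7, 0.4, 0, 0, 0, 0.5], [31.7, 8.7, 0.4, 0, 0, 0, 0.5], [31.7, 8.7, 0.4, 0, 0, 0, 0.5], [31.7, 8.7, 0.4, 0, 0, 0, 0.5], [31.7, 8.7, 0.4, 0, 0, 0, 0.5], [31.7, 8.7, 0.4, 0, 0, 0, 0.5], [31.7, 8.7, 0.4, 0, 0, 0, 0.5], [31.7, 8.7, 3, 0, 0, 0, 0.5], [31.7, 8.7, 5.8, 0, 0, 0, 0.5], [31.7, 8.7, 5.8, 0, 0, 0, 0.5], [31.7, 8.7, 5.8, 0, 0, 0, 0.5]]
  ]
}}

```text
t: 14.25
tcp_pos: [0.5217, 0.1486, 0.1275]
tool_rot: [0.72, 0.694, -0.002, -0.004]
force: [0.4, -0.3, 0.1]
finger_gap: 0.148
gripper_force: 62.6
```

Run:
```python
from m import *
plan((.5247,.1476,.119,-2))
b=snap("scene");cv2.imwrite("pics/s8.png",b);cv2.imwrite("pics/c9.png",crop(b,285,165,80,80,6))
```

```text
t 14.25 tcp [0.5217 0.1486 0.1275]
(0.5247, 0.1476, 0.119, -2) -> [-0.09  0.31  0.85] [-0.5 -0.1 -0.1] rows>= 0.2
```

View pics/c9.png

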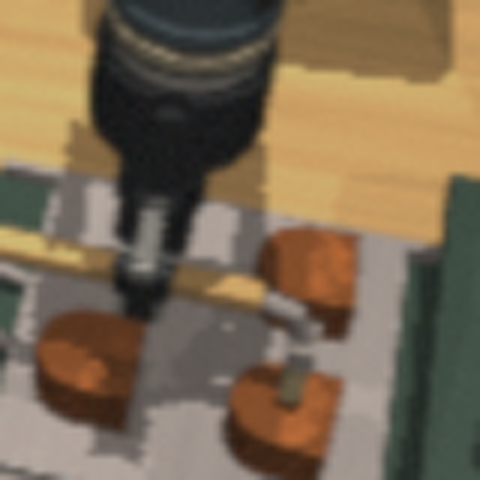

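>>> {"api": "carry_out", "payload": {
  "targets": [
    [[-0.1, -0.2, 0.3, 0, 0, 0, 0.5], [-0.1, -0.2, 0.6, 0, 0, 0, 0.5], [-0.1, -0.2, 0.9, 0, 0, 0, 0.5], [-0.1, -0.2, 0.9, 0, 0, 0, 0.5]]
  ]
}}

```text
t: 14.63
tcp_pos: [0.5221, 0.1474, 0.1212]
tool_rot: [0.72, 0.694, 0.001, -0.001]
force: [-0.5, 0.2, -0.1]
finger_gap: 0.15
gripper_force: 62.7
```

>>> {"api": "carry_out", "payload": {
  "targets": [
    [[0, 0, 0.1, 0, 0, 0, 0.5], [0, 0, 0.1, 0, 0, 0, 0.5], [0, 0, 0.2, 0, 0, 0, 0.5], [0, 0, 0.2, 0, 0, 0, 0.5]]
  ]
}}

```text
t: 14.97
tcp_pos: [0.5221, 0.1478, 0.1189]
tool_rot: [0.72, 0.694, 0.001, -0.002]
force: [0.3, 0.3, -1.2]
finger_gap: 0.146
gripper_force: 62.7
```

>>> {"api": "carry_out", "payload": {
  "targets": [
    [[0, 0, 0.1, 0, 0, 0, 0.5], [0, 0, 0.2, 0, 0, 0, 0.5], [0, 0, 0.2, 0, 0, 0, 0.5], [0, 0, 0.2, 0, 0, 0, 0.5]]
  ]
}}

```text
t: 15.3
tcp_pos: [0.5222, 0.1477, 0.1172]
tool_rot: [0.72, 0.694, 0.001, -0.001]
force: [0.1, -1.8, 2.8]
finger_gap: 0.152
gripper_force: 63.1
```

>>> {"api": "carry_out", "payload": {
  "targets": [
    [[0, 0, 0.15, 0, 0, 0, 0.5], [0, 0, 0.15, 0, 0, 0, 0.5], [0, 0, 0.15, 0, 0, 0, 0.5]]
  ]
}}

```text
t: 15.55
tcp_pos: [0.5224, 0.1479, 0.1161]
tool_rot: [0.72, 0.694, 0.001, -0.001]
force: [-1.3, -1.1, 5.6]
finger_gap: 0.148
gripper_force: 63.6
```

>>> {"api": "carry_out", "payload": {
  "targets": [
    [[0, 0, -2, 0, 0, 0, 0.5], [0, 0, -4, 0, 0, 0, 0.5], [-4, -0.3, -4, 0, 0, 0, 0.5], [-8, -0.6, -4, 0, 0, 0, 0.5], [-9.7, -0.7, -4, 0, 0, 0, 0.5], [-9.7, -0.7, -3, 0, 0, 0, 0.5], [-9.7, -0.7, -1, 0, 0, 0, 0.5], [-9.7, -0.7, -1, 0, 0, 0, 0.5], [-9.7, -0.7, -1, 0, 0, 0, 0.5], [-9.7, -0.7, -1, 0, 0, 0, 0.5]]
  ]
}}

```text
t: 16.38
tcp_pos: [0.5115, 0.0518, 0.125]
tool_rot: [0.719, 0.695, 0.0, -0.002]
force: [-0.3, 0.2, 0.4]
finger_gap: 0.148
gripper_force: 62.7
```

Run:
```python
from m import *
plan((.512,.0508,.119,-2))
b=snap("scene");cv2.imwrite("pics/s9.png",b);p=manip.sense()["tcp_pos"];print(proj("scene",[p+[.0026,.0757,-.0615]]))
for c in cont(b,(280,195,80,60),blk): print(c.mean(0))
```

```text
t 16.3833 tcp [0.5115 0.0518 0.125 ]
(0.512, 0.0508, 0.119, -2) -> [-0.1   0.06  0.6 ] [-0.1 -0.2 -0. ] rows>= 0.1
[[299.9129355  220.34410441]]
[333.35745614 232.47752193]
[300.66741294 223.79726368]
[337.27787663 208.90717675]
[337.6475     197.55777778]
```

>>> {"api": "carry_out", "payload": {
  "targets": [
    [[-0.1, 0.1, 0.3, 0, 0, 0, 0.5], [-0.1, 0.1, 0.5, 0, 0, 0, 0.5], [-0.1, 0.1, 0.7, 0, 0, 0, 0.5], [-0.1, 0.1, 0.7, 0, 0, 0, 0.5]]
  ]
}}

```text
t: 16.77
tcp_pos: [0.5124, 0.0502, 0.118]
tool_rot: [0.72, 0.694, 0.0, -0.002]
force: [0.3, 1.1, -1.0]
finger_gap: 0.15
gripper_force: 62.7
```

>>> {"api": "carry_out", "payload": {
  "targets": [
    [[0, 0, 0.1, 0, 0, 0, 0.5], [0, 0, 0.1, 0, 0, 0, 0.5], [0, 0, 0.1, 0, 0, 0, 0.5]]
  ]
}}

```text
t: 17.02
tcp_pos: [0.5126, 0.05, 0.1173]
tool_rot: [0.72, 0.694, 0.001, -0.002]
force: [-1.3, -0.8, 1.6]
finger_gap: 0.15
gripper_force: 63.0
```

>>> {"api": "carry_out", "payload": {
  "targets": [
    [[0, 0, 0.1, 0, 0, 0, 0.5], [0, 0, 0.15, 0, 0, 0, 0.5], [0, 0, 0.15, 0, 0, 0, 0.5], [0, 0, 0.15, 0, 0, 0, 0.5]]
  ]
}}

```text
t: 17.35
tcp_pos: [0.5128, 0.0499, 0.1163]
tool_rot: [0.72, 0.694, 0.001, -0.001]
force: [-1.6, -1.3, 6.8]
finger_gap: 0.153
gripper_force: 63.6
```

>>> {"api": "carry_out", "payload": {
  "targets": [
    [[0, 0, -3, 0, 0, 0, 0.5], [0, 0, -6, 0, 0, 0, 0.5], [0, 0, -7, 0, 0, 0, 0.5], [0, 0, -7, 0, 0, 0, 0.5], [-0.1, 18, -7, 0, 0, 0, 0.5], [-0.1, 18, -7, 0, 0, 0, 0.5], [-0.1, 18, -7, 0, 0, 0, 0.5], [-0.1, 18, -7, 0, 0, 0, 0.5], [-0.1, 18, -7, 0, 0, 0, 0.5], [-0.1, 18, -7, 0, 0, 0, 0.5], [-0.1, 18, -7, 0, 0, 0, 0.5], [-0.1, 18, -7, 0, 0, 0, 0.5]]
  ]
}}

```text
t: 18.35
tcp_pos: [0.69, 0.0427, 0.1833]
tool_rot: [0.72, 0.694, -0.001, -0.004]
force: [-0.4, 0.2, -0.5]
finger_gap: 0.153
gripper_force: 62.7
```

Run:
```python
from m import *
b=snap("scene");cv2.imwrite("pics/s10.png",b);t=snap("top");cv2.imwrite("pics/t10.png",t)
plan((.6934,.0426,.11,-2),(.6934,.0426,.0762,-2))
p=manip.sense()["tcp_pos"];print(p,vplane("scene",(220.8,235.7),.69))
cv2.imwrite("pics/c10.png",np.hstack([crop(b,205,215,95,80,5),crop(b,285,185,65,80,5)]))
```

```text
t 18.45 tcp [0.6904 0.0427 0.1845]
(0.6934, 0.0426, 0.11, -2) -> [-0.02  0.33  7.45] [-0.3 -0.2 -0.1] rows>= 1.8
(0.6934, 0.0426, 0.0762, -2) -> [0.   0.   3.38] [0. 0. 0.] rows>= 0.8
[0.69040296 0.04268313 0.18447408] [ 0.69       -0.05291346  0.1704229 ]
```

View pics/c10.png

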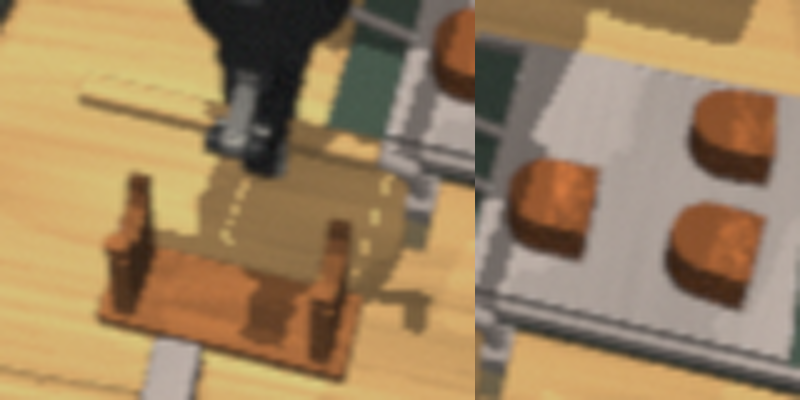

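>>> {"api": "carry_out", "payload": {
  "targets": [
    [[0, 0.3, 2, 0, 0, 0, 0.5], [0, 0.3, 5, 0, 0, 0, 0.5], [0, 0.3, 7, 0, 0, 0, 0.5], [0, 0.3, 7.5, 0, 0, 0, 0.5], [0, 0.3, 8.5, 0, 0, 0, 0.5], [0, 0.3, 9.5, 0, 0, 0, 0.5], [0, 0.3, 10.2, 0, 0, 0, 0.5], [0, 0.3, 10.5, 0, 0, 0, 0.5], [0, 0.3, 10.5, 0, 0, 0, 0.5], [0, 0.3, 10.5, 0, 0, 0, 0.5]]
  ]
}}

```text
t: 19.28
tcp_pos: [0.6957, 0.0426, 0.0808]
tool_rot: [0.72, 0.694, 0.001, -0.001]
force: [-0.2, 0.5, -0.7]
finger_gap: 0.149
gripper_force: 62.7
```

Run:
```python
from m import *
plan((.6934,.0426,.0762,-2));print(manip.sense()["force"])
```

```text
t 19.2833 tcp [0.6957 0.0426 0.0808]
(0.6934, 0.0426, 0.0762, -2) -> [-0.01 -0.22  0.46] [-0.  -0.2 -0.1] rows>= 0.1
[-0.2303293   0.47810421 -0.69166681]
```

>>> {"api": "carry_out", "payload": {
  "targets": [
    [[0, -0.2, 0.2, 0, 0, 0, 0.5], [0, -0.2, 0.4, 0, 0, 0, 0.5], [0, -0.2, 0.45, 0, 0, 0, 0.5], [0, -0.2, 0.45, 0, 0, 0, 0.5]]
  ]
}}

```text
t: 19.62
tcp_pos: [0.6932, 0.0427, 0.0759]
tool_rot: [0.72, 0.694, 0.001, -0.002]
force: [-1.2, -0.2, -0.8]
finger_gap: 0.151
gripper_force: 62.7
```

>>> {"api": "carry_out", "payload": {
  "targets": [
    [[0, 0, 0, 0, 0, 0, 3.5], [0, 0, 0, 0, 0, 0, 3.5], [0, 0, 0, 0, 0, 0, 3.5], [0, 0, 0, 0, 0, 0, 3.5], [0, 0, 0, 0, 0, 0, 3.5], [0, 0, 0, 0, 0, 0, 3.5], [0, 0, -1, 0, 0, 0, 3.5], [0, 0, -3, 0, 0, 0, 3.5], [0, 0, -7, 0, 0, 0, 3.5], [0, 0, -11, 0, 0, 0, 3.5], [0, 0, -15, 0, 0, 0, 3.5], [0, 0, -15, 0, 0, 0, 3.5]]
  ]
}}

```text
t: 20.62
tcp_pos: [0.6989, 0.0419, 0.2372]
tool_rot: [0.72, 0.694, 0.007, 0.006]
force: [1.3, 0.6, 1.6]
finger_gap: 0.407
gripper_force: 0.0
```

Run:
```python
from m import *
b=snap("scene");t=snap("top");cv2.imwrite("pics/s11.png",b);cv2.imwrite("pics/t11.png",t)
a=cv2.imread("pics/scene0.png");print(cv2.absdiff(a,b)[250:300,222:302].mean())
for n,im,roi in(("top",t,(300,162,75,65)),("scene",b,(125,165,90,60))):
    for c in cont(im,roi,drk,40):
        P=plane(n,c,.034)[:,:2].astype(np.float32);r=cv2.minAreaRect(P*1000)
        print(n,"lift rect",np.array(r[0]),np.array(r[1]),r[2])
cv2.imwrite("pics/c11.png",np.hstack([crop(b,205,225,95,80,4.2),crop(t,300,160,75,65,5.1)[:336]]))
```

```text
15.464083333333333
top lift rect [ 444.68307495 -384.61251831] [50.63253021 52.18896484] 16.584779739379883
top lift rect [ 458.51922607 -218.1473999 ] [49.83693314 49.16493988] 76.20307159423828
top lift rect [ 461.20755005 -297.80813599] [50.86353302 50.77533722] 70.66366577148438
top lift rect [ 563.44274902 -363.24502563] [50.62556076 51.83273315] 87.20374298095703
top lift rect [ 570.40881348 -258.28030396] [49.17173004 51.17679214] 85.58528137207031
scene lift rect [ 575.04394531 -260.48275757] [52.90444183 51.94504929] 87.72569274902344
scene lift rect [ 568.31640625 -365.0027771 ] [53.76066208 53.33504868] 87.56948852539062
scene lift rect [ 517.65515137 -157.91566467] [  8.61307716 117.9542923 ] 86.18782806396484
scene lift rect [ 463.11508179 -220.45774841] [52.9283371  53.00180054] 75.50525665283203
scene lift rect [ 465.65692139 -300.13964844] [55.03568268 51.52985001] 68.1440200805664
scene lift rect [ 449.95019531 -386.43768311] [54.23595047 51.48711014] 17.681838989257812Traceback (most recent call last):
  File "<stdin>", line 8, in <module>
    return _nx.concatenate(arrs, 1, dtype=dtype, casting=casting)
           ~~~~~~~~~~~~~~~^^^^^^^^^^^^^^^^^^^^^^^^^^^^^^^^^^^^^^^
ValueError: all the input array dimensions except for the concatenation axis must match exactly, but along dimension 0, the array at index 0 has size 336 and the array at index 1 has size 332
```

Run:
```python
from m import *
t=cv2.imread("pics/top0.png");s=cv2.imread("pics/scene0.png")
def flatang(P):
    # straight sides/flat end: minAreaRect angle plus line fits on the +y (flat) end
    y=P[:,1];ext=P[y>y.max()-.004]; ext=ext[np.abs(ext[:,0]-np.median(ext[:,0]))<.018]
    vx,vy,_,_=cv2.fitLine(ext.astype(np.float32),cv2.DIST_HUBER,0,1e-4,1e-4).ravel();return np.degrees(np.arctan(vy/vx))+90,len(ext)
for n,im,roi,z,f in(("top",t,(163,172,70,60),.056,blk),("scene",s,(280,195,80,60),.056,blk),("top",t,(300,162,75,65),.034,drk),("scene",s,(125,165,90,60),.034,drk)):
    for c in cont(im,roi,f,60):
        P=plane(n,c,z)[:,:2];r=cv2.minAreaRect(P.astype(np.float32)*1000)
        print(n,np.array(r[0]).round(1),np.array(r[1]).round(1),round(r[2],1),"flat",flatang(P))
plan((.5737,-.2469,.22,-4.5),(.5737,-.2469,.06,-4.5))
```

```text
top [432.  227.7] [49.1 48.9] 2.1 flat (np.float32(92.09868), 66)
top [512.7 127.1] [49.4 48.2] 86.6 flat (np.float32(88.50145), 64)
top [523.6 223.3] [49.  49.3] 83.3 flat (np.float32(84.24066), 60)
scene [528.6 221.8] [48.5 51. ] 82.6 flat (np.float32(83.34543), 64)
scene [518.7 125.6] [48.6 50.7] 89.8 flat (np.float32(88.50103), 57)
scene [437.4 226.2] [51.9 48.8] 1.4 flat (np.float32(90.63959), 54)
scene [397.  225.6] [ 24.1 131. ] 1.4 flat (np.float32(97.60519), 29)
top [ 445.  -384.9] [52.8 54. ] 16.6 flat (np.float32(101.885925), 32)
top [ 458.4 -218.5] [51.9 51.6] 75.7 flat (np.float32(83.98645), 38)
top [ 461.5 -297.8] [52.8 52.9] 71.2 flat (np.float32(77.803246), 33)
top [ 563.8 -363.8] [52.9 53.8] 87.2 flat (np.float32(87.20564), 62)
top [ 570.2 -258.7] [51.5 53.9] 84.5 flat (np.float32(83.392715), 55)
scene [ 573.2 -258.4] [48.9 58.1] 13.3 flat (np.float32(86.22732), 54)
scene [ 568.1 -364.9] [55.  54.1] 86.8 flat (np.float32(86.76326), 54)
scene [ 517.1 -158.1] [  9.4 119.6] 86.1 flat (np.float32(84.77013), 50)
scene [ 463.  -220.5] [54.1 54.1] 75.6 flat (np.float32(80.77176), 27)
scene [ 465.5 -300.3] [56.3 52.7] 67.8 flat (np.float32(79.31747), 28)
scene [ 450.1 -386.6] [55.7 52.2] 17.9 flat (np.float32(98.43015), 26)
t 20.7167 tcp [0.6949 0.0421 0.2298]
(0.5737, -0.2469, 0.22, -4.5) -> [-29.32 -11.08   0.85] [ 0.3 -0.2  2.4] rows>= 7.5
(0.5737, -0.2469, 0.06, -4.5) -> [ 0.  0. 16.] [0. 0. 0.] rows>= 3.8
```

>>> {"api": "carry_out", "payload": {
  "targets": [
    [[-29.3, -11.1, 0.8, 0, 0, 2.5, 6.5], [-29.3, -11.1, 0.8, 0, 0, 2.5, 6.5], [-29.3, -11.1, 0.8, 0, 0, 2.5, 6.5], [-29.3, -11.1, 0.8, 0, 0, 2.5, 6.5], [-29.3, -11.1, 0.8, 0, 0, 2.5, 6.5], [-29.3, -11.1, 0.8, 0, 0, 2.5, 6.5], [-29.3, -11.1, 0.8, 0, 0, 2.5, 6.5], [-29.3, -11.1, 4, 0, 0, 2.5, 6.5], [-29.3, -11.1, 8, 0, 0, 2.5, 6.5], [-29.3, -11.1, 11, 0, 0, 2.5, 6.5], [-29.3, -11.1, 13, 0, 0, 2.5, 6.5], [-29.3, -11.1, 13, 0, 0, 2.5, 6.5]]
  ]
}}

```text
t: 21.72
tcp_pos: [0.5673, -0.2439, 0.0889]
tool_rot: [0.735, 0.678, -0.001, -0.008]
force: [-0.4, 0.8, -0.4]
finger_gap: 0.764
gripper_force: 0.0
```

Run:
```python
from m import *
b=snap("scene");t=snap("top");cv2.imwrite("pics/s12.png",b);cv2.imwrite("pics/t12.png",t)
for n,im in(("scene",b),("top",t)):
    a=cv2.imread(f"pics/{n}0.png");r=(slice(250,300),slice(222,302)) if n=="scene" else (slice(125,155),slice(207,268))
    d=cv2.absdiff(a,im)[r].max(-1);print(n,"cradle diff",d.mean(),(d>30).sum())
for c in cont(t,(163,172,70,60),blk,60):
    r=cv2.minAreaRect(plane("top",c,.056)[:,:2].astype(np.float32)*1000);print(np.array(r[0]).round(1),r[2])
plan((.5738,-.2469,.06,-5))
```

```text
scene cradle diff 17.7815 15
top cradle diff 47.19344262295082 1135
[432.5 231.1] 0.8540701270103455
[512.7 139. ] 82.14804077148438
[523.8 226.6] 83.13540649414062
t 21.8167 tcp [ 0.5708 -0.2456  0.0937]
(0.5738, -0.2469, 0.06, -5) -> [-0.12  0.33  3.37] [-0.3 -0.3  0.4] rows>= 0.8
```

Run:
```python
from m import *
for f in("scene0","s12"):
  b=cv2.imread(f"pics/{f}.png")
  for c in cont(b,(280,195,80,60),blk,60):
    r=cv2.minAreaRect(plane("scene",c,.056)[:,:2].astype(np.float32)*1000);print(f,np.array(r[0]).round(1),np.array(r[1]).round(1),r[2])
```

```text
scene0 [528.6 221.8] [48.5 51. ] 82.59598541259766
scene0 [518.7 125.6] [48.6 50.7] 89.77631378173828
scene0 [437.4 226.2] [51.9 48.8] 1.3815659284591675
scene0 [397.  225.6] [ 24.1 131. ] 1.401794195175171
s12 [529.1 225.1] [49.4 52. ] 82.64317321777344
s12 [518.5 128.7] [49.1 51.6] 88.13349914550781
s12 [438.  229.6] [53.4 49.3] 3.5072553157806396
s12 [403.  218.5] [ 42.  164.2] 13.37898063659668
```

>>> {"api": "carry_out", "payload": {
  "targets": [
    [[-0.1, 0.2, 1, 0, 0, 0.4, 6.5], [-0.1, 0.2, 2, 0, 0, 0.4, 6.5], [-0.1, 0.2, 3, 0, 0, 0.4, 6.5], [-0.1, 0.2, 3.4, 0, 0, 0.4, 6.5], [-0.1, 0.2, 3.4, 0, 0, 0.4, 6.5], [-0.1, 0.2, 3.4, 0, 0, 0.4, 6.5]]
  ]
}}

```text
t: 22.32
tcp_pos: [0.5736, -0.2471, 0.0609]
tool_rot: [0.737, 0.676, 0.0, -0.002]
force: [-0.7, -0.8, -0.2]
finger_gap: 0.764
gripper_force: 0.0
```

>>> {"api": "carry_out", "payload": {
  "targets": [
    [[0, 0, 0.3, 0, 0, 0, 6.5], [0, 0, 0.6, 0, 0, 0, 6.5], [0, 0, 0.8, 0, 0, 0, 6.5], [0, 0, 0.8, 0, 0, 0, 6.5]]
  ]
}}

```text
t: 22.65
tcp_pos: [0.5734, -0.2471, 0.0528]
tool_rot: [0.737, 0.676, 0.0, -0.002]
force: [-0.2, -0.2, 0.5]
finger_gap: 0.762
gripper_force: 0.0
```

>>> {"api": "carry_out", "payload": {
  "targets": [
    [[0, 0, 0.2, 0, 0, 0, 6.5], [0, 0, 0.3, 0, 0, 0, 6.5], [0, 0, 0.3, 0, 0, 0, 6.5]]
  ]
}}

```text
t: 22.9
tcp_pos: [0.5735, -0.2472, 0.0499]
tool_rot: [0.737, 0.676, 0.0, -0.002]
force: [0.3, -0.3, 0.3]
finger_gap: 0.763
gripper_force: 0.0
```

>>> {"api": "carry_out", "payload": {
  "targets": [
    [[0, 0, 0.15, 0, 0, 0, 6.5], [0, 0, 0.2, 0, 0, 0, 6.5], [0, 0, 0.2, 0, 0, 0, 6.5]]
  ]
}}

```text
t: 23.15
tcp_pos: [0.5736, -0.2472, 0.048]
tool_rot: [0.737, 0.676, 0.0, -0.002]
force: [-0.1, -0.0, 1.5]
finger_gap: 0.76
gripper_force: 0.0
```

>>> {"api": "carry_out", "payload": {
  "targets": [
    [[0, 0, 0.1, 0, 0, 0, 6.5], [0, 0, 0.15, 0, 0, 0, 6.5], [0, 0, 0.15, 0, 0, 0, 6.5]]
  ]
}}

```text
t: 23.4
tcp_pos: [0.5736, -0.2472, 0.0465]
tool_rot: [0.737, 0.676, 0.0, -0.002]
force: [-0.2, -0.1, -0.0]
finger_gap: 0.762
gripper_force: 0.0
```

>>> {"api": "carry_out", "payload": {
  "targets": [
    [[0, 0, 0.1, 0, 0, 0, 6.5], [0, 0, 0.15, 0, 0, 0, 6.5], [0, 0, 0.15, 0, 0, 0, 6.5]]
  ]
}}

```text
t: 23.65
tcp_pos: [0.5736, -0.2471, 0.045]
tool_rot: [0.737, 0.676, 0.0, -0.002]
force: [-0.4, 0.3, -0.1]
finger_gap: 0.762
gripper_force: 0.0
```

>>> {"api": "carry_out", "payload": {
  "targets": [
    [[0, 0, 0.1, 0, 0, 0, 6.5], [0, 0, 0.15, 0, 0, 0, 6.5], [0, 0, 0.15, 0, 0, 0, 6.5]]
  ]
}}

```text
t: 23.9
tcp_pos: [0.5736, -0.2471, 0.0435]
tool_rot: [0.737, 0.676, 0.0, -0.002]
force: [0.6, -0.9, -0.3]
finger_gap: 0.759
gripper_force: 0.0
```

>>> {"api": "carry_out", "payload": {
  "targets": [
    [[0, 0, -0.1, 0, 0, 0, 6.5], [0, 0, -0.1, 0, 0, 0, 4.5], [0, 0, -0.1, 0, 0, 0, 4.5], [0, 0, -0.1, 0, 0, 0, 4.5], [0, 0, -0.1, 0, 0, 0, 4.5], [0, 0, -0.1, 0, 0, 0, 4.5]]
  ],
  "force": 35
}}

```text
t: 24.4
tcp_pos: [0.5748, -0.2479, 0.0463]
tool_rot: [0.737, 0.676, 0.001, -0.0]
force: [0.1, 0.9, 6.6]
finger_gap: 0.573
gripper_force: 40.2
```

>>> {"api": "carry_out", "payload": {
  "targets": [
    [[0, 0, -1, 0, 0, 0, 4.5], [0, 0, -2, 0, 0, 0, 4.5], [0, 0, -2, 0, 0, 0, 4.5], [0, 0, -2, 0, 0, 0, 4.5]]
  ]
}}

```text
t: 24.73
tcp_pos: [0.5742, -0.2476, 0.0657]
tool_rot: [0.737, 0.676, 0.001, -0.001]
force: [-0.9, -0.2, -0.5]
finger_gap: 0.571
gripper_force: 36.5
```

Run:
```python
from m import *
plan((.5742,-.2476,.16,-5),(.4347,.242,.16,1),(.4347,.242,.085,1))
```

```text
t 24.7333 tcp [ 0.5742 -0.2476  0.0657]
(0.5742, -0.2476, 0.16, -5) -> [ 0.02 -0.   -9.43] [ 0.  -0.1  0. ] rows>= 2.3
(0.4347, 0.242, 0.16, 1) -> [ 47.56 -18.16   0.  ] [ 0.  0. -6.] rows>= 12.2
(0.4347, 0.242, 0.085, 1) -> [0.  0.  7.5] [0. 0. 0.] rows>= 1.8
```

>>> {"api": "carry_out", "payload": {
  "targets": [
    [[0, 0, -4, 0, 0, 0, 4.5], [0, 0, -8, 0, 0, 0, 4.5], [2, -0.8, -9.5, 0, 0, 0, 4.5], [5, -2, -9.5, 0, 0, 0, 4.5], [9, -3.5, -9.5, 0, 0, 0, 4.5], [13, -5, -9.5, 0, 0, 0, 4.5], [17, -6.5, -9.5, 0, 0, 0, 4.5], [20.5, -8, -9.5, 0, 0, 0, 4.5], [24, -9.1, -9.5, 0, 0, 0, 4.5], [24, -9.1, -9.5, 0, 0, 0, 4.5]]
  ]
}}

```text
t: 25.57
tcp_pos: [0.4994, 0.0055, 0.16]
tool_rot: [0.735, 0.678, -0.001, -0.005]
force: [0.1, 0.4, -0.8]
finger_gap: 0.574
gripper_force: 36.6
```

Run:
```python
from m import *
plan((.4347,.242,.16,1),(.4347,.242,.085,1))
s=manip.sense();print(s["gripper_force"],s["finger_gap"])
```

```text
t 25.5667 tcp [0.4994 0.0055 0.16  ]
(0.4347, 0.242, 0.16, 1) -> [23.05 -8.36  0.2 ] [-0.5 -0.3 -5.7] rows>= 5.9
(0.4347, 0.242, 0.085, 1) -> [0.  0.  7.5] [0. 0. 0.] rows>= 1.8
36.60069394740276 0.5736806522289339
```

>>> {"api": "carry_out", "payload": {
  "targets": [
    [[4, -1.4, 0, 0, 0, -2, 4.5], [8, -2.9, 0, 0, 0, -4, 4.5], [12, -4.3, 0, 0, 0, -6, 4.5], [16, -5.8, 0, 0, 0, -6, 4.5], [20, -7.2, 0, 0, 0, -6, 4.5], [23, -8.3, 0, 0, 0, -6, 4.5], [23, -8.3, 0, 0, 0, -6, 4.5], [23, -8.3, 2, 0, 0, -6, 4.5], [23, -8.3, 4, 0, 0, -6, 4.5], [23, -8.3, 6, 0, 0, -6, 4.5], [23, -8.3, 7, 0, 0, -6, 4.5], [23, -8.3, 7, 0, 0, -6, 4.5]]
  ]
}}

```text
t: 26.57
tcp_pos: [0.44, 0.2349, 0.0893]
tool_rot: [0.701, 0.713, -0.002, -0.003]
force: [-0.2, -0.1, 0.0]
finger_gap: 0.571
gripper_force: 36.6
```

>>> {"api": "carry_out", "payload": {
  "targets": [
    [[0, 0, 0, 0, 0, 0, 4.5], [0, 0, 0, 0, 0, 0, 4.5], [0, 0, 0, 0, 0, 0, 4.5]]
  ]
}}

```text
t: 26.82
tcp_pos: [0.442, 0.2359, 0.0923]
tool_rot: [0.701, 0.713, 0.002, -0.001]
force: [1.0, -1.0, 0.2]
finger_gap: 0.567
gripper_force: 36.6
```

Run:
```python
from m import *
b=snap("scene");cv2.imwrite("pics/s13.png",b)
plan((.4347,.242,.0735,1))
for c in cont(b,(280,195,80,60),blk,60):
    r=cv2.minAreaRect(plane("scene",c,.056)[:,:2].astype(np.float32)*1000);print("s13",np.array(r[0]).round(1),np.array(r[1]).round(1),r[2])
cv2.imwrite("pics/c13.png",crop(b,285,165,75,75,8))
```

```text
t 26.8667 tcp [0.4419 0.236  0.0923]
(0.4347, 0.242, 0.0735, 1) -> [ 0.61 -0.71  1.88] [ 0.  -0.2  0. ] rows>= 0.5
s13 [528.9 225.2] [49.  51.7] 82.4216537475586
s13 [518.2 128.5] [49.5 51.2] 87.3588638305664
```

View pics/c13.png

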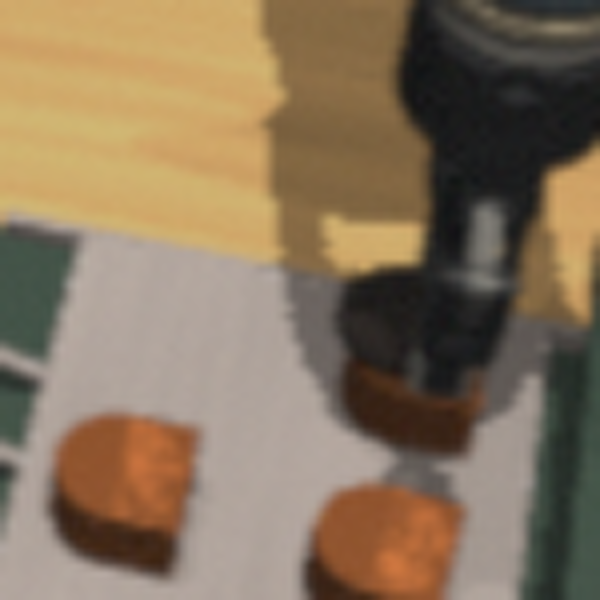

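>>> {"api": "carry_out", "payload": {
  "targets": [
    [[0.6, -0.7, 0, 0, 0, 0, 4.5], [0.6, -0.7, 0.5, 0, 0, 0, 4.5], [0.6, -0.7, 1, 0, 0, 0, 4.5], [0.6, -0.7, 1.5, 0, 0, 0, 4.5], [0.6, -0.7, 1.7, 0, 0, 0, 4.5], [0.6, -0.7, 1.7, 0, 0, 0, 4.5], [0.6, -0.7, 1.7, 0, 0, 0, 4.5]]
  ]
}}

```text
t: 27.45
tcp_pos: [0.4338, 0.2418, 0.0739]
tool_rot: [0.701, 0.713, 0.0, -0.002]
force: [0.9, -0.5, 0.1]
finger_gap: 0.57
gripper_force: 36.6
```

Run:
```python
from m import *
plan((.4347,.242,.0728,1));print(manip.sense()["force"])
```

```text
t 27.45 tcp [0.4338 0.2418 0.0739]
(0.4347, 0.242, 0.0728, 1) -> [0.02 0.09 0.11] [-0.1 -0.2  0. ] rows>= 0.0
[ 0.94650119 -0.46076301  0.09116008]
```

>>> {"api": "carry_out", "payload": {
  "targets": [
    [[0, 0.1, 0.1, 0, 0, 0, 4.5], [0, 0.1, 0.15, 0, 0, 0, 4.5], [0, 0.1, 0.15, 0, 0, 0, 4.5], [0, 0.1, 0.15, 0, 0, 0, 6], [0, 0.1, 0.15, 0, 0, 0, 6], [0, 0.1, 0.15, 0, 0, 0, 6], [0, 0.1, 0.15, 0, 0, 0, 6]]
  ],
  "force": 25
}}

```text
t: 28.03
tcp_pos: [0.435, 0.2419, 0.0729]
tool_rot: [0.701, 0.713, 0.001, -0.002]
force: [-0.5, 0.2, -1.1]
finger_gap: 0.703
gripper_force: 0.0
```

>>> {"api": "carry_out", "payload": {
  "targets": [
    [[0, 0, 0.5, 0, 0, 0, 6], [0, 0, 0.9, 0, 0, 0, 6], [0, 0, 0.9, 0, 0, 0, 6], [0, 0, 0.9, 0, 0, 0, 4.5], [0, 0, 0.9, 0, 0, 0, 4.5], [0, 0, 0.9, 0, 0, 0, 4.5], [0, 0, 0.9, 0, 0, 0, 4.5], [0, 0, 0.9, 0, 0, 0, 4.5]]
  ],
  "force": 25
}}

```text
t: 28.7
tcp_pos: [0.4349, 0.2419, 0.0638]
tool_rot: [0.701, 0.713, 0.001, -0.002]
force: [0.3, 0.1, -0.8]
finger_gap: 0.579
gripper_force: 26.8
```

>>> {"api": "carry_out", "payload": {
  "targets": [
    [[0, 0, 0, 0, 0, 0, 6.2], [0, 0, 0, 0, 0, 0, 6.2], [0, 0, 0, 0, 0, 0, 6.2], [0, 0, 0, 0, 0, 0, 6.2], [0, 0, -2, 0, 0, 0, 6.2], [0, 0, -4, 0, 0, 0, 6.2], [0, 0, -4, 0, 0, 0, 6.2], [0, 0, -4, 0, 0, 0, 6.2]]
  ]
}}

```text
t: 29.37
tcp_pos: [0.4357, 0.242, 0.1047]
tool_rot: [0.701, 0.713, 0.002, -0.001]
force: [-0.3, 0.1, 0.8]
finger_gap: 0.727
gripper_force: 0.0
```

Run:
```python
from m import *
b=snap("scene");cv2.imwrite("pics/s14.png",b)
for c in cont(b,(310,190,50,40),drk,30):
    P=plane("scene",c,.060)[:,:2].astype(np.float32);r=cv2.minAreaRect(P*1000);print("dark",np.array(r[0]),np.array(r[1]),r[2])
plan((.435,.2303,.105,91),(.435,.2303,.0638,91))
```

```text
dark [449.6776123  286.43173218] [ 19.26594543 119.25753784] 88.6942367553711
dark [414.96539307 239.51972961] [ 61.03106308 145.22801208] 72.54979705810547
t 29.4167 tcp [0.435  0.2418 0.1039]
(0.435, 0.2303, 0.105, 91) -> [-1.15 -0.02 -0.11] [  0.1  -0.2 -90. ] rows>= 12.6
(0.435, 0.2303, 0.0638, 91) -> [0.   0.   4.12] [0. 0. 0.] rows>= 1.0
```

>>> {"api": "carry_out", "payload": {
  "targets": [
    [[-1.1, 0, 0, 0, 0, -7, 6], [-1.1, 0, 0, 0, 0, -14, 6], [-1.1, 0, 0, 0, 0, -21, 6], [-1.1, 0, 0, 0, 0, -28, 6], [-1.1, 0, 0, 0, 0, -35, 6], [-1.1, 0, 0, 0, 0, -42, 6], [-1.1, 0, 0, 0, 0, -49, 6], [-1.1, 0, 0, 0, 0, -56, 6], [-1.1, 0, 0, 0, 0, -63, 6], [-1.1, 0, 0, 0, 0, -70, 6], [-1.1, 0, 0, 0, 0, -77, 6], [-1.1, 0, 0, 0, 0, -84, 6]]
  ]
}}

```text
t: 30.42
tcp_pos: [0.4344, 0.2306, 0.1026]
tool_rot: [0.04, 0.999, 0.001, -0.002]
force: [0.6, 0.4, 0.0]
finger_gap: 0.703
gripper_force: 0.0
```

>>> {"api": "carry_out", "payload": {
  "targets": [
    [[0, 0, 0, 0, 0, -6, 6], [0, 0, 0, 0, 0, -6, 6], [0, 0, 0, 0, 0, -6, 6], [0, 0, 0, 0, 0, -6, 6]]
  ]
}}

```text
t: 30.75
tcp_pos: [0.4348, 0.2307, 0.1032]
tool_rot: [-0.008, 1.0, 0.001, -0.001]
force: [0.3, -0.2, -1.0]
finger_gap: 0.702
gripper_force: 0.0
```

Run:
```python
from m import *
plan((.435,.2303,.0638,91));print(manip.sense()["finger_gap"])
```

```text
t 30.75 tcp [0.4348 0.2307 0.1032]
(0.435, 0.2303, 0.0638, 91) -> [-0.03 -0.05  3.94] [ 0.2 -0.2 -0.1] rows>= 0.9
0.7017762110000739
```

>>> {"api": "carry_out", "payload": {
  "targets": [
    [[0, 0, 1, 0, 0, 0, 6], [0, 0, 2, 0, 0, 0, 6], [0, 0, 2.7, 0, 0, 0, 6], [0, 0, 2.9, 0, 0, 0, 6], [0, 0, 2.9, 0, 0, 0, 6]]
  ]
}}

```text
t: 31.17
tcp_pos: [0.4344, 0.2307, 0.0736]
tool_rot: [-0.009, 1.0, 0.001, -0.002]
force: [-0.2, -0.5, 0.1]
finger_gap: 0.7
gripper_force: 0.0
```

>>> {"api": "carry_out", "payload": {
  "targets": [
    [[0, 0, 0.5, 0, 0, 0, 6], [0, 0, 1, 0, 0, 0, 6], [0, 0, 1, 0, 0, 0, 6], [0, 0, 1, 0, 0, 0, 4.6], [0, 0, 1, 0, 0, 0, 4.6], [0, 0, 1, 0, 0, 0, 4.6], [0, 0, 1, 0, 0, 0, 4.6], [0, 0, 1, 0, 0, 0, 4.6]]
  ],
  "force": 25
}}

```text
t: 31.83
tcp_pos: [0.4352, 0.231, 0.0649]
tool_rot: [-0.009, 1.0, 0.002, -0.001]
force: [-0.8, -0.3, -2.1]
finger_gap: 0.587
gripper_force: 26.3
```

>>> {"api": "carry_out", "payload": {
  "targets": [
    [[0, 0, 0, 0, 0, 0, 6], [0, 0, 0, 0, 0, 0, 6], [0, 0, 0, 0, 0, 0, 6], [0, 0, 0, 0, 0, 0, 6], [0, 0, -2, 0, 0, 0, 6], [0, 0, -5, 0, 0, 0, 6], [0, 0, -8, 0, 0, 0, 6], [0, 0, -9, 0, 0, 0, 6], [0, 0, -9, 0, 0, 0, 6]]
  ]
}}

```text
t: 32.58
tcp_pos: [0.437, 0.2312, 0.1575]
tool_rot: [-0.009, 1.0, 0.002, 0.002]
force: [-1.3, 0.3, -0.0]
finger_gap: 0.701
gripper_force: 0.0
```

Run:
```python
from m import *
b=snap("scene");t=snap("top");cv2.imwrite("pics/s15.png",b);cv2.imwrite("pics/t15.png",t)
for n,im,roi in(("top",t,(300,162,75,65)),("scene",b,(125,165,90,60))):
    for c in cont(im,roi,drk,40):
        P=plane(n,c,.034)[:,:2].astype(np.float32);r=cv2.minAreaRect(P*1000)
        print(n,"lift rect",np.array(r[0]).round(1),np.array(r[1]).round(1),r[2])
for c in cont(b,(280,195,80,60),blk,60):
    r=cv2.minAreaRect(plane("scene",c,.056)[:,:2].astype(np.float32)*1000);print("blk",np.array(r[0]).round(1),np.array(r[1]).round(1),r[2])
plan((.437,.20,.20,60),(.5665,-.3522,.17,-3),(.5665,-.3522,.047,-3))
```

```text
top lift rect [ 444.7 -384.7] [51.5 53. ] 16.341703414916992
top lift rect [ 458.6 -218.4] [50.7 50.6] 76.20320129394531
top lift rect [ 461.1 -297.7] [52. 52.] 69.78099060058594
top lift rect [ 563.7 -363.3] [51.8 52.7] 87.21058654785156
scene lift rect [ 568.1 -364.9] [54.4 53.5] 86.85247039794922
scene lift rect [ 517.4 -158. ] [  9.2 118.8] 86.1281509399414
scene lift rect [ 463.1 -220.4] [53.5 53.6] 75.92977905273438
scene lift rect [ 465.5 -300.3] [55.4 52. ] 67.79769897460938
scene lift rect [ 450.  -386.5] [54.7 51.4] 18.969100952148438
blk [528.8 225.2] [49.2 51.2] 81.97274780273438
blk [518.3 128.6] [49.7 51.2] 87.27938842773438
t 32.6833 tcp [0.4351 0.2306 0.1549]
(0.437, 0.2, 0.2, 60) -> [-0.13 -3.05 -4.52] [ 0.2 -0.1 31. ] rows>= 4.3
(0.5665, -0.3522, 0.17, -3) -> [-38.83 -41.35   3.  ] [ 0.  0. 63.] rows>= 13.6
(0.5665, -0.3522, 0.047, -3) -> [ 0.   0.  12.3] [0. 0. 0.] rows>= 2.9
```

>>> {"api": "carry_out", "payload": {
  "targets": [
    [[0, -1, -3, 0, 0, 7, 6.5], [-0.5, -4, -4, 0, 0, 14, 6.5], [-1.2, -7.5, -4, 0, 0, 21, 6.5], [-2, -11, -4, 0, 0, 28, 6.5], [-2.8, -14.5, -4, 0, 0, 35, 6.5], [-3.6, -18, -4, 0, 0, 42, 6.5], [-4.4, -21.5, -4, 0, 0, 49, 6.5], [-5.2, -25, -4, 0, 0, 56, 6.5], [-5.8, -28.5, -4, 0, 0, 63, 6.5], [-6.5, -32, -4, 0, 0, 70, 6.5], [-7.2, -35.5, -4, 0, 0, 77, 6.5], [-8, -38.5, -4, 0, 0, 84, 6.5]]
  ]
}}

```text
t: 33.68
tcp_pos: [0.5213, -0.155, 0.1914]
tool_rot: [0.665, 0.747, 0.0, -0.003]
force: [0.7, 0.4, 0.1]
finger_gap: 0.76
gripper_force: 0.0
```

Run:
```python
from m import *
plan((.5665,-.3522,.17,-3),(.5665,-.3522,.047,-3))
```

```text
t 33.6833 tcp [ 0.5213 -0.155   0.1914]
(0.5665, -0.3522, 0.17, -3) -> [-20.12   2.22   2.03] [-0.3 -0.3  9.6] rows>= 4.9
(0.5665, -0.3522, 0.047, -3) -> [ 0.   0.  12.3] [0. 0. 0.] rows>= 2.9
```

>>> {"api": "carry_out", "payload": {
  "targets": [
    [[-4, 0.5, 1, 0, 0, 5, 6.5], [-8, 0.9, 2, 0, 0, 9.6, 6.5], [-12, 1.3, 2, 0, 0, 9.6, 6.5], [-16, 1.8, 3, 0, 0, 9.6, 6.5], [-20.1, 2.2, 5, 0, 0, 9.6, 6.5], [-20.1, 2.2, 8, 0, 0, 9.6, 6.5], [-20.1, 2.2, 11, 0, 0, 9.6, 6.5], [-20.1, 2.2, 12.5, 0, 0, 9.6, 6.5], [-20.1, 2.2, 12.5, 0, 0, 9.6, 6.5], [-20.1, 2.2, 12.5, 0, 0, 9.6, 6.5]]
  ]
}}

```text
t: 34.52
tcp_pos: [0.567, -0.3483, 0.0649]
tool_rot: [0.723, 0.691, 0.0, -0.004]
force: [-0.1, 0.1, 1.0]
finger_gap: 0.763
gripper_force: 0.0
```

Run:
```python
from m import *
plan((.5665,-.3522,.0468,-3))
```

```text
t 34.5167 tcp [ 0.567  -0.3483  0.0649]
(0.5665, -0.3522, 0.0468, -3) -> [-0.41 -0.02  1.81] [-0.3 -0.4  0.4] rows>= 0.4
```

>>> {"api": "carry_out", "payload": {
  "targets": [
    [[-0.3, 0, 0.5, 0, 0, 0.4, 6.5], [-0.3, 0, 1, 0, 0, 0.4, 6.5], [-0.3, 0, 1.5, 0, 0, 0.4, 6.5], [-0.3, 0, 1.8, 0, 0, 0.4, 6.5], [-0.3, 0, 1.8, 0, 0, 0.4, 6.5], [-0.3, 0, 1.8, 0, 0, 0.4, 6.5]]
  ]
}}

```text
t: 35.02
tcp_pos: [0.5684, -0.3522, 0.05]
tool_rot: [0.725, 0.689, 0.001, -0.001]
force: [-0.0, -1.3, -0.7]
finger_gap: 0.759
gripper_force: 0.0
```

Run:
```python
from m import *
plan((.5665,-.3522,.0465,-3));print(manip.sense()["force"])
```

```text
t 35.0167 tcp [ 0.5684 -0.3522  0.05  ]
(0.5665, -0.3522, 0.0465, -3) -> [-0.01 -0.19  0.35] [-0.1 -0.2  0. ] rows>= 0.1
[-0.02666564 -1.28577413 -0.69522184]
```

>>> {"api": "carry_out", "payload": {
  "targets": [
    [[0, -0.2, 0.2, 0, 0, 0, 6.5], [0, -0.2, 0.35, 0, 0, 0, 6.5], [0, -0.2, 0.35, 0, 0, 0, 6.5], [0, -0.2, 0.35, 0, 0, 0, 4.5], [0, -0.2, 0.35, 0, 0, 0, 4.5], [0, -0.2, 0.35, 0, 0, 0, 4.5], [0, -0.2, 0.35, 0, 0, 0, 4.5], [0, -0.2, 0.35, 0, 0, 0, 4.5]]
  ],
  "force": 35
}}

```text
t: 35.68
tcp_pos: [0.5666, -0.3524, 0.0467]
tool_rot: [0.725, 0.689, 0.001, -0.001]
force: [1.1, -0.1, 2.3]
finger_gap: 0.568
gripper_force: 37.4
```

>>> {"api": "carry_out", "payload": {
  "targets": [
    [[0, 0, -2, 0, 0, 0, 4.5], [0, 0, -5, 0, 0, 0, 4.5], [0, 0, -9, 0, 0, 0, 4.5], [0, 0, -12, 0, 0, 0, 4.5], [0, 0, -12, 0, 0, 0, 4.5], [0, 0, -12, 0, 0, 0, 4.5]]
  ]
}}

```text
t: 36.18
tcp_pos: [0.5675, -0.3534, 0.1687]
tool_rot: [0.725, 0.689, 0.001, 0.001]
force: [0.1, -0.6, -0.4]
finger_gap: 0.571
gripper_force: 37.2
```

Run:
```python
from m import *
b=snap("scene");cv2.imwrite("pics/s16.png",b)
for c in cont(b,(280,195,80,60),blk,60):
    r=cv2.minAreaRect(plane("scene",c,.056)[:,:2].astype(np.float32)*1000);print("blk",np.array(r[0]).round(1),np.array(r[1]).round(1),r[2])
# far1 centre (.5265,.2258) yaw 83
plan((.5278,.2374,.17,-7),(.5278,.2374,.085,-7))
```

```text
blk [529. 225.] [49.2 51.9] 82.91524505615234
blk [518.4 128.6] [50.1 51.5] 88.1391372680664
blk [402.6 218.7] [ 41.3 162.6] 13.378972053527832
t 36.2333 tcp [ 0.5664 -0.3524  0.1667]
(0.5278, 0.2374, 0.17, -7) -> [58.7  -6.9  -0.17] [-0.1 -0.2  4. ] rows>= 14.2
(0.5278, 0.2374, 0.085, -7) -> [0.  0.  8.5] [0. 0. 0.] rows>= 2.0
```

>>> {"api": "carry_out", "payload": {
  "targets": [
    [[3, -0.3, 0, 0, 0, 1, 4.5], [6.5, -0.7, 0, 0, 0, 2, 4.5], [10, -1.2, 0, 0, 0, 3, 4.5], [14, -1.6, 0, 0, 0, 4, 4.5], [18, -2.1, 0, 0, 0, 4, 4.5], [22, -2.6, 0, 0, 0, 4, 4.5], [26, -3, 0, 0, 0, 4, 4.5], [30, -3.5, 0, 0, 0, 4, 4.5], [34, -4, 0, 0, 0, 4, 4.5], [38, -4.5, 0, 0, 0, 4, 4.5], [41, -4.8, 0, 0, 0, 4, 4.5], [44, -5.2, 0, 0, 0, 4, 4.5]]
  ]
}}

```text
t: 37.23
tcp_pos: [0.5353, 0.0916, 0.1656]
tool_rot: [0.748, 0.663, -0.001, -0.003]
force: [0.3, -0.2, -0.6]
finger_gap: 0.57
gripper_force: 37.2
```

Run:
```python
from m import *
plan((.5279,.2375,.17,-7),(.5279,.2375,.085,-7));s=manip.sense();print(s["finger_gap"],s["gripper_force"])
```

```text
t 37.2333 tcp [0.5353 0.0916 0.1656]
(0.5279, 0.2375, 0.17, -7) -> [14.39 -2.49 -0.39] [-0.4 -0.1  0.1] rows>= 3.5
(0.5279, 0.2375, 0.085, -7) -> [0.  0.  8.5] [0. 0. 0.] rows>= 2.0
0.5697829512630624 37.180908202935825
```

>>> {"api": "carry_out", "payload": {
  "targets": [
    [[4, -0.7, 0, 0, 0, 0, 4.5], [8, -1.4, 0, 0, 0, 0, 4.5], [11.5, -2, 0, 0, 0, 0, 4.5], [14, -2.5, 0, 0, 0, 0, 4.5], [14, -2.5, 0, 0, 0, 0, 4.5], [14, -2.5, 2, 0, 0, 0, 4.5], [14, -2.5, 5, 0, 0, 0, 4.5], [14, -2.5, 7.5, 0, 0, 0, 4.5], [14, -2.5, 7.5, 0, 0, 0, 4.5], [14, -2.5, 7.5, 0, 0, 0, 4.5], [14, -2.5, 7.5, 0, 0, 0, 4.5]]
  ]
}}

```text
t: 38.15
tcp_pos: [0.5295, 0.2313, 0.0931]
tool_rot: [0.749, 0.663, 0.0, -0.002]
force: [1.7, 0.5, -0.5]
finger_gap: 0.573
gripper_force: 37.2
```

Run:
```python
from m import *
plan((.5279,.2375,.0735,-7));s=manip.sense();print(s["finger_gap"],s["gripper_force"])
b=snap("scene");cv2.imwrite("pics/s17.png",b)
```

```text
t 38.15 tcp [0.5295 0.2313 0.0931]
(0.5279, 0.2375, 0.0735, -7) -> [ 0.59 -0.23  1.97] [-0.1 -0.1  0. ] rows>= 0.5
0.5726315912617251 37.16562571058603
```

>>> {"api": "carry_out", "payload": {
  "targets": [
    [[0.6, -0.2, 0.3, 0, 0, 0, 4.5], [0.6, -0.2, 0.7, 0, 0, 0, 4.5], [0.6, -0.2, 1.2, 0, 0, 0, 4.5], [0.6, -0.2, 1.6, 0, 0, 0, 4.5], [0.6, -0.2, 1.8, 0, 0, 0, 4.5], [0.6, -0.2, 1.8, 0, 0, 0, 4.5], [0.6, -0.2, 1.8, 0, 0, 0, 4.5]]
  ]
}}

```text
t: 38.78
tcp_pos: [0.528, 0.2379, 0.075]
tool_rot: [0.749, 0.663, 0.0, -0.002]
force: [-0.5, 1.0, -1.0]
finger_gap: 0.571
gripper_force: 37.2
```

Run:
```python
from m import *
plan((.5279,.2375,.0726,-7));s=manip.sense();print(s["finger_gap"],s["gripper_force"],s["force"])
```

```text
t 38.7833 tcp [0.528  0.2379 0.075 ]
(0.5279, 0.2375, 0.0726, -7) -> [-0.05 -0.    0.24] [-0.1 -0.2  0. ] rows>= 0.1
0.5707044043534596 37.165872119003325 [-0.51821954  1.03054643 -0.97460325]
```

Place, release, lower and squeeze crosswise, then lift off.

>>> {"api": "carry_out", "payload": {
  "targets": [
    [[0, 0, 0.1, 0, 0, 0, 4.5], [0, 0, 0.2, 0, 0, 0, 4.5], [0, 0, 0.25, 0, 0, 0, 4.5], [0, 0, 0.25, 0, 0, 0, 6], [0, 0, 0.25, 0, 0, 0, 6], [0, 0, 0.25, 0, 0, 0, 6], [0, 0, 0.25, 0, 0, 0, 6]]
  ],
  "force": 25
}}

```text
t: 39.37
tcp_pos: [0.5282, 0.238, 0.0728]
tool_rot: [0.749, 0.663, 0.001, -0.002]
force: [0.0, -0.3, -0.1]
finger_gap: 0.7
gripper_force: 0.0
```

>>> {"api": "carry_out", "payload": {
  "targets": [
    [[0, 0, 0.5, 0, 0, 0, 6], [0, 0, 0.9, 0, 0, 0, 6], [0, 0, 0.9, 0, 0, 0, 6], [0, 0, 0.9, 0, 0, 0, 4.5], [0, 0, 0.9, 0, 0, 0, 4.5], [0, 0, 0.9, 0, 0, 0, 4.5], [0, 0, 0.9, 0, 0, 0, 4.5], [0, 0, 0.9, 0, 0, 0, 4.5]]
  ],
  "force": 25
}}

```text
t: 40.03
tcp_pos: [0.528, 0.238, 0.0637]
tool_rot: [0.749, 0.663, 0.0, -0.002]
force: [0.7, -0.3, -1.1]
finger_gap: 0.578
gripper_force: 27.3
```

>>> {"api": "carry_out", "payload": {
  "targets": [
    [[0, 0, 0, 0, 0, 0, 6], [0, 0, 0, 0, 0, 0, 6], [0, 0, 0, 0, 0, 0, 6], [0, 0, 0, 0, 0, 0, 6], [0, 0, -2, 0, 0, 0, 6], [0, 0, -4, 0, 0, 0, 6], [0, 0, -4, 0, 0, 0, 6], [0, 0, -4, 0, 0, 0, 6]]
  ]
}}

```text
t: 40.7
tcp_pos: [0.529, 0.2381, 0.1047]
tool_rot: [0.749, 0.663, 0.002, -0.001]
force: [-0.8, 0.3, 0.1]
finger_gap: 0.701
gripper_force: 0.0
```

Run:
```python
from m import *
plan((.5267,.2261,.105,83),(.5267,.2261,.0638,83))
```

```text
t 40.7 tcp [0.529  0.2381 0.1047]
(0.5267, 0.2261, 0.105, 83) -> [-1.22 -0.08 -0.03] [  0.2  -0.1 -90. ] rows>= 12.6
(0.5267, 0.2261, 0.0638, 83) -> [0.   0.   4.12] [0. 0. 0.] rows>= 1.0
```

>>> {"api": "carry_out", "payload": {
  "targets": [
    [[-1.2, 0, 0, 0, 0, -7, 6], [-1.2, 0, 0, 0, 0, -14, 6], [-1.2, 0, 0, 0, 0, -21, 6], [-1.2, 0, 0, 0, 0, -28, 6], [-1.2, 0, 0, 0, 0, -35, 6], [-1.2, 0, 0, 0, 0, -42, 6], [-1.2, 0, 0, 0, 0, -49, 6], [-1.2, 0, 0, 0, 0, -56, 6], [-1.2, 0, 0, 0, 0, -63, 6], [-1.2, 0, 0, 0, 0, -70, 6], [-1.2, 0, 0, 0, 0, -77, 6], [-1.2, 0, 0, 0, 0, -84, 6]]
  ]
}}

```text
t: 41.7
tcp_pos: [0.5259, 0.2258, 0.1024]
tool_rot: [0.11, 0.994, 0.001, -0.002]
force: [0.7, 0.0, -0.3]
finger_gap: 0.703
gripper_force: 0.0
```

>>> {"api": "carry_out", "payload": {
  "targets": [
    [[0, 0, 0, 0, 0, -6, 6], [0, 0, 0, 0, 0, -6, 6], [0, 0, 0, 0, 0, -6, 6], [0, 0, 0, 0, 0, -6, 6]]
  ]
}}

```text
t: 42.03
tcp_pos: [0.5263, 0.2259, 0.103]
tool_rot: [0.062, 0.998, 0.001, -0.001]
force: [0.4, 0.2, 0.5]
finger_gap: 0.703
gripper_force: 0.0
```

Run:
```python
from m import *
plan((.5267,.2261,.0638,83));print(manip.sense()["finger_gap"])
```

```text
t 42.0333 tcp [0.5263 0.2259 0.103 ]
(0.5267, 0.2261, 0.0638, 83) -> [-0.05  0.02  3.92] [ 0.1 -0.2 -0.1] rows>= 0.9
0.7034569670481177
```

>>> {"api": "carry_out", "payload": {
  "targets": [
    [[0, 0, 1, 0, 0, 0, 6], [0, 0, 2, 0, 0, 0, 6], [0, 0, 2.7, 0, 0, 0, 6], [0, 0, 2.9, 0, 0, 0, 6], [0, 0, 2.9, 0, 0, 0, 6]]
  ]
}}

```text
t: 42.45
tcp_pos: [0.5258, 0.2259, 0.0733]
tool_rot: [0.061, 0.998, 0.001, -0.002]
force: [-0.5, 0.5, 0.1]
finger_gap: 0.701
gripper_force: 0.0
```

>>> {"api": "carry_out", "payload": {
  "targets": [
    [[0, 0, 0.5, 0, 0, 0, 6], [0, 0, 1, 0, 0, 0, 6], [0, 0, 1, 0, 0, 0, 6], [0, 0, 1, 0, 0, 0, 4.6], [0, 0, 1, 0, 0, 0, 4.6], [0, 0, 1, 0, 0, 0, 4.6], [0, 0, 1, 0, 0, 0, 4.6], [0, 0, 1, 0, 0, 0, 4.6]]
  ],
  "force": 25
}}

```text
t: 43.12
tcp_pos: [0.5266, 0.2261, 0.0647]
tool_rot: [0.061, 0.998, 0.001, -0.001]
force: [-0.2, -0.3, -0.3]
finger_gap: 0.586
gripper_force: 26.7
```

>>> {"api": "carry_out", "payload": {
  "targets": [
    [[0, 0, 0, 0, 0, 0, 6], [0, 0, 0, 0, 0, 0, 6], [0, 0, 0, 0, 0, 0, 6], [0, 0, 0, 0, 0, 0, 6], [0, 0, -2, 0, 0, 0, 6], [0, 0, -5, 0, 0, 0, 6], [0, 0, -8, 0, 0, 0, 6], [0, 0, -9, 0, 0, 0, 6], [0, 0, -9, 0, 0, 0, 6]]
  ]
}}

```text
t: 43.87
tcp_pos: [0.5288, 0.2263, 0.1576]
tool_rot: [0.061, 0.998, 0.002, 0.002]
force: [0.3, -0.2, -0.2]
finger_gap: 0.702
gripper_force: 0.0
```

Run:
```python
from m import *
b=snap("scene");t=snap("top");cv2.imwrite("pics/s18.png",b);cv2.imwrite("pics/t18.png",t)
for n,im,roi in(("top",t,(300,162,75,65)),("scene",b,(125,165,90,60))):
    for c in cont(im,roi,drk,40):
        P=plane(n,c,.034)[:,:2].astype(np.float32);r=cv2.minAreaRect(P*1000)
        print(n,"lift rect",np.array(r[0]).round(1),np.array(r[1]).round(1),r[2])
for c in cont(b,(280,195,80,60),blk,60):
    r=cv2.minAreaRect(plane("scene",c,.056)[:,:2].astype(np.float32)*1000);print("blk",np.array(r[0]).round(1),np.array(r[1]).round(1),r[2])
plan((.4625,-.2075,.19,-12))
```

```text
top lift rect [ 444.8 -384.5] [51.2 52.7] 16.341703414916992
top lift rect [ 458.6 -218.2] [50.4 50.4] 76.20320129394531
top lift rect [ 461.  -297.8] [51.6 51.8] 68.9447021484375
scene lift rect [ 517.4 -158. ] [  8.9 118.8] 86.27608489990234
scene lift rect [ 463.2 -220.6] [53.2 53.3] 75.50293731689453
scene lift rect [ 465.6 -300.1] [55.1 51.8] 67.79769897460938
scene lift rect [ 450.  -386.5] [54.6 51.4] 18.969058990478516
blk [518.3 128.6] [49.6 51.1] 87.62035369873047
t 43.9667 tcp [0.5264 0.2258 0.1543]
(0.4625, -0.2075, 0.19, -12) -> [  1.09 -43.77  -3.68] [ 0.  -0.2 95. ] rows>= 13.3
```

>>> {"api": "carry_out", "payload": {
  "targets": [
    [[0, -1, -2, 0, 0, 7, 6.5], [0, -4, -3.5, 0, 0, 14, 6.5], [0, -8, -3.5, 0, 0, 21, 6.5], [0, -12, -3.5, 0, 0, 28, 6.5], [0, -16, -3.5, 0, 0, 35, 6.5], [0, -20, -3.5, 0, 0, 42, 6.5], [0, -24, -3.5, 0, 0, 49, 6.5], [0.3, -28, -3.5, 0, 0, 56, 6.5], [0.5, -32, -3.5, 0, 0, 63, 6.5], [0.7, -36, -3.5, 0, 0, 70, 6.5], [0.9, -40, -3.5, 0, 0, 77, 6.5], [0.9, -43, -3.5, 0, 0, 84, 6.5]]
  ]
}}

```text
t: 44.97
tcp_pos: [0.4639, -0.2023, 0.1864]
tool_rot: [0.716, 0.698, -0.0, -0.003]
force: [0.9, -0.2, -0.3]
finger_gap: 0.762
gripper_force: 0.0
```

Run:
```python
from m import *
plan((.4639,-.2078,.15,-14),(.4639,-.2078,.047,-14))
```

```text
t 44.9667 tcp [ 0.4639 -0.2023  0.1864]
(0.4639, -0.2078, 0.15, -14) -> [-0.57  0.04  3.64] [-0.3 -0.2 12.6] rows>= 1.8
(0.4639, -0.2078, 0.047, -14) -> [ 0.   0.  10.3] [0. 0. 0.] rows>= 2.5
```

>>> {"api": "carry_out", "payload": {
  "targets": [
    [[-0.4, 0, 2, 0, 0, 6, 6.5], [-0.4, 0, 4, 0, 0, 12.5, 6.5], [-0.4, 0, 7, 0, 0, 12.5, 6.5], [-0.4, 0, 10, 0, 0, 12.5, 6.5], [-0.4, 0, 12, 0, 0, 12.5, 6.5], [-0.4, 0, 12, 0, 0, 12.5, 6.5], [-0.4, 0, 12, 0, 0, 12.5, 6.5], [-0.4, 0, 12, 0, 0, 12.5, 6.5]]
  ]
}}

```text
t: 45.63
tcp_pos: [0.4654, -0.2035, 0.0683]
tool_rot: [0.785, 0.619, 0.0, -0.002]
force: [0.7, 1.2, 0.5]
finger_gap: 0.765
gripper_force: 0.0
```

Run:
```python
from m import *
plan((.4639,-.2078,.0465,-14))
```

```text
t 45.6333 tcp [ 0.4654 -0.2035  0.0683]
(0.4639, -0.2078, 0.0465, -14) -> [-0.46 -0.04  2.18] [-0.2 -0.2  0.5] rows>= 0.5
```

>>> {"api": "carry_out", "payload": {
  "targets": [
    [[-0.4, 0, 0.6, 0, 0, 0.5, 6.5], [-0.4, 0, 1.2, 0, 0, 0.5, 6.5], [-0.4, 0, 1.7, 0, 0, 0.5, 6.5], [-0.4, 0, 2, 0, 0, 0.5, 6.5], [-0.4, 0, 2, 0, 0, 0.5, 6.5], [-0.4, 0, 2, 0, 0, 0.5, 6.5]]
  ]
}}

```text
t: 46.13
tcp_pos: [0.4644, -0.2073, 0.0484]
tool_rot: [0.788, 0.616, 0.0, -0.002]
force: [-0.7, -0.7, 0.3]
finger_gap: 0.764
gripper_force: 0.0
```

Run:
```python
from m import *
plan((.4639,-.2078,.0465,-14));print(manip.sense()["force"])
```

```text
t 46.1333 tcp [ 0.4644 -0.2073  0.0484]
(0.4639, -0.2078, 0.0465, -14) -> [-0.06 -0.04  0.19] [-0.1 -0.2  0. ] rows>= 0.0
[-0.72142317 -0.6616652   0.25628181]
```

>>> {"api": "carry_out", "payload": {
  "targets": [
    [[0, 0, 0.2, 0, 0, 0, 6.5], [0, 0, 0.2, 0, 0, 0, 6.5], [0, 0, 0.2, 0, 0, 0, 4.5], [0, 0, 0.2, 0, 0, 0, 4.5], [0, 0, 0.2, 0, 0, 0, 4.5], [0, 0, 0.2, 0, 0, 0, 4.5], [0, 0, 0.2, 0, 0, 0, 4.5]]
  ],
  "force": 35
}}

```text
t: 46.72
tcp_pos: [0.4646, -0.2074, 0.0468]
tool_rot: [0.788, 0.616, 0.0, -0.002]
force: [-0.8, 0.9, 5.8]
finger_gap: 0.576
gripper_force: 36.3
```

>>> {"api": "carry_out", "payload": {
  "targets": [
    [[0, 0, -2, 0, 0, 0, 4.5], [0, 0, -5, 0, 0, 0, 4.5], [0, 0, -9, 0, 0, 0, 4.5], [0, 0, -12, 0, 0, 0, 4.5], [0, 0, -12, 0, 0, 0, 4.5], [0, 0, -12, 0, 0, 0, 4.5]]
  ]
}}

```text
t: 47.22
tcp_pos: [0.4657, -0.2085, 0.168]
tool_rot: [0.788, 0.616, 0.001, 0.001]
force: [-0.3, 0.1, -0.4]
finger_gap: 0.571
gripper_force: 36.7
```

Run:
```python
from m import *
plan((.5160,.1412,.165,-2),(.5160,.1412,.085,-2))
```

```text
t 47.2167 tcp [ 0.4657 -0.2085  0.168 ]
(0.516, 0.1412, 0.165, -2) -> [35.15 -3.55  0.32] [  0.1  -0.  -12. ] rows>= 8.5
(0.516, 0.1412, 0.085, -2) -> [0. 0. 8.] [0. 0. 0.] rows>= 1.9
```

>>> {"api": "carry_out", "payload": {
  "targets": [
    [[3, -0.3, 0, 0, 0, -3, 4.5], [7, -0.7, 0, 0, 0, -6, 4.5], [11, -1.1, 0, 0, 0, -9, 4.5], [15, -1.5, 0, 0, 0, -12, 4.5], [19, -1.9, 0, 0, 0, -12, 4.5], [23, -2.3, 0, 0, 0, -12, 4.5], [27, -2.7, 0, 0, 0, -12, 4.5], [31, -3.1, 0, 0, 0, -12, 4.5], [33.5, -3.4, 0, 0, 0, -12, 4.5], [35, -3.5, 0, 0, 0, -12, 4.5], [35, -3.5, 3, 0, 0, -12, 4.5], [35, -3.5, 6, 0, 0, -12, 4.5]]
  ]
}}

```text
t: 48.22
tcp_pos: [0.5156, 0.1421, 0.1064]
tool_rot: [0.718, 0.696, 0.001, -0.001]
force: [0.8, -0.9, -0.2]
finger_gap: 0.572
gripper_force: 36.7
```

>>> {"api": "carry_out", "payload": {
  "targets": [
    [[0, 0, 0.5, 0, 0, 0, 4.5], [0, 0, 0.5, 0, 0, 0, 4.5], [0, 0, 0.5, 0, 0, 0, 4.5], [0, 0, 0.5, 0, 0, 0, 4.5]]
  ]
}}

```text
t: 48.55
tcp_pos: [0.5158, 0.1402, 0.103]
tool_rot: [0.719, 0.695, 0.001, -0.001]
force: [0.8, -0.2, 0.2]
finger_gap: 0.571
gripper_force: 36.6
```

Run:
```python
from m import *
plan((.5160,.1412,.0740,-2));s=manip.sense();print(s["finger_gap"],s["gripper_force"])
b=snap("scene");cv2.imwrite("pics/s19.png",b)
```

```text
t 48.55 tcp [0.5158 0.1402 0.103 ]
(0.516, 0.1412, 0.074, -2) -> [0.09 0.02 2.9 ] [-0.  -0.2 -0. ] rows>= 0.7
0.5712579966833709 36.64016383700073
```

>>> {"api": "carry_out", "payload": {
  "targets": [
    [[0.1, 0, 0.8, 0, 0, 0, 4.5], [0.1, 0, 1.5, 0, 0, 0, 4.5], [0.1, 0, 2, 0, 0, 0, 4.5], [0.1, 0, 2.5, 0, 0, 0, 4.5], [0.1, 0, 2.8, 0, 0, 0, 4.5], [0.1, 0, 2.8, 0, 0, 0, 4.5], [0.1, 0, 2.8, 0, 0, 0, 4.5]]
  ]
}}

```text
t: 49.18
tcp_pos: [0.515, 0.1416, 0.0741]
tool_rot: [0.719, 0.695, 0.0, -0.002]
force: [0.1, -0.7, 0.2]
finger_gap: 0.569
gripper_force: 36.6
```

Run:
```python
from m import *
plan((.5160,.1412,.0726,-2));s=manip.sense();print(s["finger_gap"],s["gripper_force"],s["force"])
```

```text
t 49.1833 tcp [0.515  0.1416 0.0741]
(0.516, 0.1412, 0.0726, -2) -> [-0.03  0.11  0.15] [-0.1 -0.2  0. ] rows>= 0.0
0.5685019712006996 36.64823164232075 [ 0.11839324 -0.73036591  0.22599148]
```

>>> {"api": "carry_out", "payload": {
  "targets": [
    [[0, 0.1, 0.1, 0, 0, 0, 4.5], [0, 0.1, 0.15, 0, 0, 0, 4.5], [0, 0.1, 0.15, 0, 0, 0, 4.5], [0, 0.1, 0.15, 0, 0, 0, 6], [0, 0.1, 0.15, 0, 0, 0, 6], [0, 0.1, 0.15, 0, 0, 0, 6], [0, 0.1, 0.15, 0, 0, 0, 6]]
  ],
  "force": 25
}}

```text
t: 49.77
tcp_pos: [0.5161, 0.1416, 0.073]
tool_rot: [0.719, 0.695, 0.001, -0.002]
force: [0.1, -0.3, 0.6]
finger_gap: 0.705
gripper_force: 0.0
```

>>> {"api": "carry_out", "payload": {
  "targets": [
    [[0, 0, 0.5, 0, 0, 0, 6], [0, 0, 0.9, 0, 0, 0, 6], [0, 0, 0.9, 0, 0, 0, 6], [0, 0, 0.9, 0, 0, 0, 4.5], [0, 0, 0.9, 0, 0, 0, 4.5], [0, 0, 0.9, 0, 0, 0, 4.5], [0, 0, 0.9, 0, 0, 0, 4.5], [0, 0, 0.9, 0, 0, 0, 4.5]]
  ],
  "force": 25
}}

```text
t: 50.43
tcp_pos: [0.5161, 0.1416, 0.0639]
tool_rot: [0.719, 0.695, 0.001, -0.002]
force: [0.2, 1.2, -0.6]
finger_gap: 0.578
gripper_force: 26.8
```

>>> {"api": "carry_out", "payload": {
  "targets": [
    [[0, 0, 0, 0, 0, 0, 6], [0, 0, 0, 0, 0, 0, 6], [0, 0, 0, 0, 0, 0, 6], [0, 0, 0, 0, 0, 0, 6], [0, 0, -2, 0, 0, 0, 6], [0, 0, -4, 0, 0, 0, 6], [0, 0, -4, 0, 0, 0, 6], [0, 0, -4, 0, 0, 0, 6]]
  ]
}}

```text
t: 51.1
tcp_pos: [0.5169, 0.1415, 0.1048]
tool_rot: [0.719, 0.695, 0.002, -0.001]
force: [-0.9, -0.1, -0.1]
finger_gap: 0.705
gripper_force: 0.0
```

>>> {"api": "carry_out", "payload": {
  "targets": [
    [[-1.2, 0, 0, 0, 0, -7, 6], [-1.2, 0, 0, 0, 0, -14, 6], [-1.2, 0, 0, 0, 0, -21, 6], [-1.2, 0, 0, 0, 0, -28, 6], [-1.2, 0, 0, 0, 0, -35, 6], [-1.2, 0, 0, 0, 0, -42, 6], [-1.2, 0, 0, 0, 0, -49, 6], [-1.2, 0, 0, 0, 0, -56, 6], [-1.2, 0, 0, 0, 0, -63, 6], [-1.2, 0, 0, 0, 0, -70, 6], [-1.2, 0, 0, 0, 0, -77, 6], [-1.2, 0, 0, 0, 0, -84, 6]]
  ]
}}

```text
t: 52.1
tcp_pos: [0.5149, 0.1294, 0.1027]
tool_rot: [0.066, 0.998, 0.001, -0.002]
force: [0.2, -0.6, 1.6]
finger_gap: 0.7
gripper_force: 0.0
```

>>> {"api": "carry_out", "payload": {
  "targets": [
    [[0, 0, 0, 0, 0, -6, 6], [0, 0, 0, 0, 0, -6, 6], [0, 0, 0, 0, 0, -6, 6], [0, 0, 0, 0, 0, -6, 6]]
  ]
}}

```text
t: 52.43
tcp_pos: [0.5154, 0.1294, 0.1033]
tool_rot: [0.018, 1.0, 0.001, -0.001]
force: [0.5, -1.1, 0.8]
finger_gap: 0.7
gripper_force: 0.0
```

Run:
```python
from m import *
plan((.5158,.1296,.0638,88));print(manip.sense()["finger_gap"])
```

```text
t 52.4333 tcp [0.5154 0.1294 0.1033]
(0.5158, 0.1296, 0.0638, 88) -> [-0.05  0.01  3.95] [ 0.2 -0.2 -0.1] rows>= 0.9
0.6995856726295892
```

>>> {"api": "carry_out", "payload": {
  "targets": [
    [[0, 0, 1, 0, 0, 0, 6], [0, 0, 2, 0, 0, 0, 6], [0, 0, 2.7, 0, 0, 0, 6], [0, 0, 2.9, 0, 0, 0, 6], [0, 0, 2.9, 0, 0, 0, 6]]
  ]
}}

```text
t: 52.85
tcp_pos: [0.5149, 0.1295, 0.0736]
tool_rot: [0.017, 1.0, 0.001, -0.002]
force: [0.4, 0.6, 0.0]
finger_gap: 0.701
gripper_force: 0.0
```

>>> {"api": "carry_out", "payload": {
  "targets": [
    [[0, 0, 0.5, 0, 0, 0, 6], [0, 0, 1, 0, 0, 0, 6], [0, 0, 1, 0, 0, 0, 6], [0, 0, 1, 0, 0, 0, 4.6], [0, 0, 1, 0, 0, 0, 4.6], [0, 0, 1, 0, 0, 0, 4.6], [0, 0, 1, 0, 0, 0, 4.6], [0, 0, 1, 0, 0, 0, 4.6]]
  ],
  "force": 25
}}

```text
t: 53.52
tcp_pos: [0.5157, 0.1296, 0.065]
tool_rot: [0.017, 1.0, 0.002, -0.001]
force: [-0.1, 0.1, -0.6]
finger_gap: 0.586
gripper_force: 26.4
```

>>> {"api": "carry_out", "payload": {
  "targets": [
    [[0, 0, 0, 0, 0, 0, 6], [0, 0, 0, 0, 0, 0, 6], [0, 0, 0, 0, 0, 0, 6], [0, 0, 0, 0, 0, 0, 6], [0, 0, -2, 0, 0, 0, 6], [0, 0, -5, 0, 0, 0, 6], [0, 0, -8, 0, 0, 0, 6], [0, 0, -11, 0, 0, 0, 6], [3, -10, -11, 0, 0, 0, 4], [3, -14, -11, 0, 0, 0, 2], [3, -18, -11, 0, 0, 0, 0], [3, -18, -11, 0, 0, 0, 0]]
  ]
}}

```text
t: 54.52
tcp_pos: [0.4813, -0.0345, 0.1749]
tool_rot: [0.016, 1.0, 0.001, -0.0]
force: [1.7, -0.4, -0.2]
finger_gap: 0.135
gripper_force: 0.0
```

Run:
```python
from m import *
b=snap("scene");t=snap("top");cv2.imwrite("pics/s20.png",b);cv2.imwrite("pics/t20.png",t)
print(manip.sense()["tcp_pos"])
out=np.zeros((560,800,3),np.uint8);out[:520,:400]=crop(b,280,180,80,104,5)[:520];out[:400,400:]=crop(t,160,165,80,80,5)
cv2.imwrite("pics/c20.png",out)
```

```text
[ 0.48220913 -0.03892784  0.17478948]
```

View pics/c20.png

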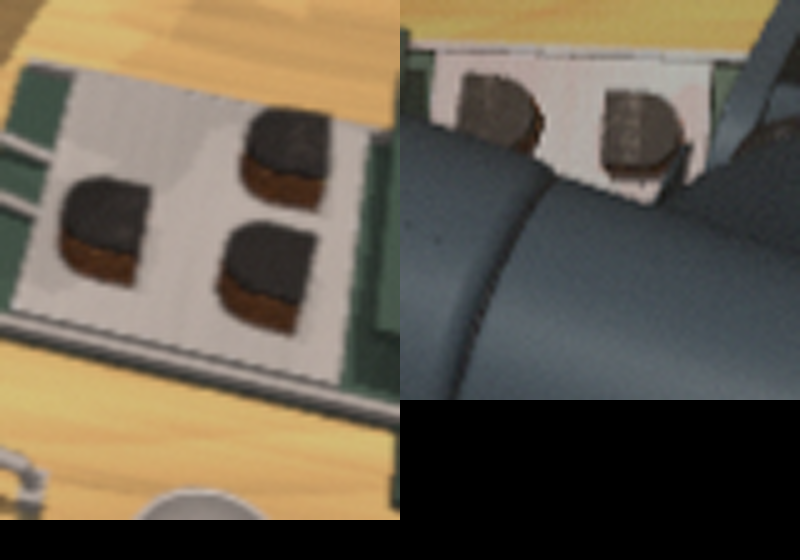

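All three lifts sit matched on their blocks: scene crop tops at (290,135), (105,215) and (268,262). Next, push the bed home.

Run:
```python
from m import *
plan((.467,-.02,.12,87),(.467,-.02,.06,87),(.467+.037*.052,.017,.06,87),(.467+.2325*.052,.2125,.06,87))
```

```text
t 54.6167 tcp [ 0.4822 -0.0389  0.1748]
(0.467, -0.02, 0.12, 87) -> [1.6  1.82 5.48] [0.1 0.  0.6] rows>= 1.4
(0.467, -0.02, 0.06, 87) -> [0. 0. 6.] [0. 0. 0.] rows>= 1.4
(0.468924, 0.017, 0.06, 87) -> [0.  3.7 0. ] [0. 0. 0.] rows>= 0.9
(0.47909, 0.2125, 0.06, 87) -> [1.000e-02 1.958e+01 0.000e+00] [0. 0. 0.] rows>= 4.7
```

>>> {"api": "carry_out", "payload": {
  "targets": [
    [[1.6, 1.8, 2, 0, 0, 0.6, 0], [1.6, 1.8, 5, 0, 0, 0.6, 0], [1.6, 1.8, 8, 0, 0, 0.6, 0], [1.6, 1.8, 10, 0, 0, 0.6, 0], [1.6, 1.8, 11.4, 0, 0, 0.6, 0], [1.6, 1.8, 11.4, 0, 0, 0.6, 0], [1.6, 1.8, 11.4, 0, 0, 0.6, 0], [1.6, 1.8, 11.4, 0, 0, 0.6, 0]]
  ]
}}

```text
t: 55.28
tcp_pos: [0.4669, -0.0143, 0.0611]
tool_rot: [0.022, 1.0, 0.001, -0.0]
force: [0.3, -0.3, -0.2]
finger_gap: 0.003
gripper_force: 0.0
```

Run:
```python
from m import *
plan((.467,-.02,.06,87),(.467+.037*.052,.017,.06,87));s=manip.sense();print(s["force"],s["finger_gap"])
```

```text
t 55.2833 tcp [ 0.4669 -0.0143  0.0611]
(0.467, -0.02, 0.06, 87) -> [-0.03 -0.57  0.11] [ 0.2 -0.   0.5] rows>= 0.1
(0.468924, 0.017, 0.06, 87) -> [0.  3.7 0. ] [0. 0. 0.] rows>= 0.9
[ 0.33874572 -0.28707906 -0.22649414] 0.002669775162009411
```

>>> {"api": "carry_out", "payload": {
  "targets": [
    [[0, 1.2, 0, 0, 0, 0, 0], [0, 2.2, 0, 0, 0, 0, 0], [0, 2.8, 0, 0, 0, 0, 0], [0, 3.3, 0, 0, 0, 0, 0], [0, 3.9, 0, 0, 0, 0, 0], [0, 4.6, 0, 0, 0, 0, 0], [0, 5.4, 0, 0, 0, 0, 0], [0, 6.2, 0, 0, 0, 0, 0], [0, 7, 0, 0, 0, 0, 0], [0, 7.8, 0, 0, 0, 0, 0], [0, 8.6, 0, 0, 0, 0, 0], [0, 9.4, 0, 0, 0, 0, 0]]
  ]
}}

```text
t: 56.28
tcp_pos: [0.4709, 0.0802, 0.0608]
tool_rot: [0.022, 1.0, 0.001, -0.0]
force: [1.0, -3.0, 2.3]
finger_gap: 0.002
gripper_force: 1.4
```

>>> {"api": "carry_out", "payload": {
  "targets": [
    [[0, 0.8, 0, 0, 0, 0, 0], [0, 1.6, 0, 0, 0, 0, 0], [0, 2.4, 0, 0, 0, 0, 0], [0, 3.2, 0, 0, 0, 0, 0], [0, 4, 0, 0, 0, 0, 0], [0, 4.8, 0, 0, 0, 0, 0], [0, 5.6, 0, 0, 0, 0, 0], [0, 6.4, 0, 0, 0, 0, 0], [0, 7.2, 0, 0, 0, 0, 0], [0, 8, 0, 0, 0, 0, 0], [0, 8.8, 0, 0, 0, 0, 0], [0, 9.4, 0, 0, 0, 0, 0]]
  ]
}}

```text
t: 57.28
tcp_pos: [0.4747, 0.1742, 0.061]
tool_rot: [0.022, 1.0, 0.002, -0.001]
force: [1.5, -2.6, -1.4]
finger_gap: -0.002
gripper_force: 1.2
```

>>> {"api": "carry_out", "payload": {
  "targets": [
    [[0, 0.5, 0, 0, 0, 0, 0], [0, 1, 0, 0, 0, 0, 0], [0, 1.5, 0, 0, 0, 0, 0], [0, 2, 0, 0, 0, 0, 0], [0, 2.3, 0, 0, 0, 0, 0], [0, 2.3, 0, 0, 0, 0, 0], [0, 2.3, 0, 0, 0, 0, 0]]
  ]
}}

```text
t: 57.87
tcp_pos: [0.4755, 0.1966, 0.0612]
tool_rot: [0.022, 1.0, 0.002, -0.001]
force: [0.2, -0.0, 0.4]
finger_gap: 0.002
gripper_force: 0.0
```

>>> {"api": "carry_out", "payload": {
  "targets": [
    [[0, 0.3, 0, 0, 0, 0, 0], [0, 0.6, 0, 0, 0, 0, 0], [0, 0.8, 0, 0, 0, 0, 0], [0, 0.8, 0, 0, 0, 0, 0]]
  ]
}}

```text
t: 58.2
tcp_pos: [0.4762, 0.2046, 0.0612]
tool_rot: [0.022, 1.0, 0.002, -0.001]
force: [-0.8, -0.8, 0.3]
finger_gap: 0.004
gripper_force: 0.1
```

>>> {"api": "carry_out", "payload": {
  "targets": [
    [[0, 0.2, 0, 0, 0, 0, 0], [0, 0.4, 0, 0, 0, 0, 0], [0, 0.5, 0, 0, 0, 0, 0], [0, 0.5, 0, 0, 0, 0, 0]]
  ]
}}

```text
t: 58.53
tcp_pos: [0.4764, 0.2095, 0.0612]
tool_rot: [0.022, 1.0, 0.002, -0.001]
force: [-0.9, -0.4, 1.1]
finger_gap: -0.002
gripper_force: 0.3
```

>>> {"api": "carry_out", "payload": {
  "targets": [
    [[0, 0.2, 0, 0, 0, 0, 0], [0, 0.3, 0, 0, 0, 0, 0], [0, 0.3, 0, 0, 0, 0, 0]]
  ]
}}

```text
t: 58.78
tcp_pos: [0.4765, 0.2125, 0.0612]
tool_rot: [0.022, 1.0, 0.002, -0.001]
force: [-0.8, -2.3, 1.1]
finger_gap: -0.006
gripper_force: 0.4
```

>>> {"api": "carry_out", "payload": {
  "targets": [
    [[0, 0.2, 0, 0, 0, 0, 0], [0, 0.4, 0, 0, 0, 0, 0], [0, 0.4, 0, 0, 0, 0, 0]]
  ]
}}

```text
t: 59.03
tcp_pos: [0.477, 0.2167, 0.0612]
tool_rot: [0.022, 1.0, 0.002, -0.0]
force: [0.4, -1.0, -0.4]
finger_gap: 0.001
gripper_force: 0.3
```

>>> {"api": "carry_out", "payload": {
  "targets": [
    [[0, 0.2, 0, 0, 0, 0, 0], [0, 0.3, 0, 0, 0, 0, 0], [0, 0.3, 0, 0, 0, 0, 0]]
  ]
}}

```text
t: 59.28
tcp_pos: [0.477, 0.2171, 0.0612]
tool_rot: [0.021, 1.0, -0.0, -0.001]
force: [0.7, -12.5, 1.8]
finger_gap: -0.003
gripper_force: 6.0
```

>>> {"api": "carry_out", "payload": {
  "targets": [
    [[0, 0.2, 0, 0, 0, 0, 0], [0, 0.2, 0, 0, 0, 0, 0], [0, 0.2, 0, 0, 0, 0, 0]]
  ]
}}

```text
t: 59.53
tcp_pos: [0.477, 0.2173, 0.0612]
tool_rot: [0.021, 1.0, -0.002, -0.002]
force: [0.3, -18.9, 3.0]
finger_gap: -0.0
gripper_force: 9.7
```

>>> {"api": "carry_out", "payload": {
  "targets": [
    [[0, -1, 0, 0, 0, 0, 0], [0, -3, 0, 0, 0, 0, 0], [0, -5, -2, 0, 0, 0, 0], [0, -8, -6, 0, 0, 0, 0], [0, -11, -10, 0, 0, 0, 0], [0, -14, -14, 0, 0, 0, 0], [0, -18, -18, 0, 0, 0, 0], [0, -22, -22, 0, 0, 0, 0], [0, -26, -24, 0, 0, 0, 0], [0, -26, -24, 0, 0, 0, 0]]
  ]
}}

```text
t: 60.37
tcp_pos: [0.4663, -0.0286, 0.2936]
tool_rot: [0.022, 1.0, 0.002, 0.001]
force: [1.2, -0.1, -0.8]
finger_gap: -0.001
gripper_force: 0.0
```

Run:
```python
from m import *
np.set_printoptions(precision=4,suppress=True)
b=snap("scene");t=snap("top");cv2.imwrite("pics/s21.png",b);cv2.imwrite("pics/t21.png",t)
k,e=tri((141,163.2),(380.5,214.5));h,e2=tri((119.8,192),(403.2,200.9));print("knob",k,e,"hub",h,e2,"d",np.linalg.norm((k-h)[:2]))
vd=lambda u:u.max(-1)<42
for n,im,roi in(("scene",b,(365,185,45,50)),("top",t,(100,145,60,60))):
    for c in cont(im,roi,vd,5): print(n,"dark",c.mean(0),c.min(0),c.max(0))
# T-arm: light grey rod
rod=lambda u:(u.max(-1)-u.min(-1)<30)&(u.min(-1)>95)
for n,im,roi in(("scene",b,(365,165,80,60)),("top",t,(95,155,60,70))):
    for c in cont(im,roi,rod,4):
        r=cv2.minAreaRect(c.astype(np.float32));print(n,"rod",r)
print(manip.sense()["tcp_pos"])
```

```text
knob [0.5663 0.3182 0.2107] 0.003513459601642564 hub [0.4837 0.3842 0.1859] 0.0008756660017563534 d 0.10571456168358073
scene dark [395.2071 201.1641] [393.4167 198.9167] [397.0833 203.0833]
scene dark [383.8349 211.4126] [373.25   184.5833] [387.9167 234.4167]
top dark [125.1449 193.6005] [121.25   188.4167] [126.9167 197.75  ]
top dark [134.4026 191.1314] [130.75 176.25] [137.9167 204.4167]
top dark [139.8865 162.4778] [135.25   159.0833] [144.9167 165.75  ]
scene rod ((390.6203308105469, 210.73094177246094), (5.0202226638793945, 21.798383712768555), 49.60011291503906)
scene rod ((414.20849609375, 191.05001831054688), (4.773789405822754, 15.427421569824219), 50.07963562011719)
top rod ((109.12195587158203, 204.01422119140625), (3.4618537425994873, 19.41761016845703), 38.65980529785156)
top rod ((131.36769104003906, 176.5460662841797), (3.3701436519622803, 25.298789978027344), 38.840824127197266)
[ 0.4697 -0.0321  0.296 ]
```

Run:
```python
from m import *
plan((.568,.317,.32,51.4),(.568,.317,.226,51.4))
a=plane("top",[[109.1,204.0],[131.4,176.5]],.19);d=a[1]-a[0];print("rod top ang",np.degrees(np.arctan2(d[1],d[0])),a)
a=plane("scene",[[414.2,191.05],[390.6,210.7]],.19);d=a[1]-a[0];print("rod scene ang",np.degrees(np.arctan2(d[1],d[0])),a)
```

```text
t 60.4667 tcp [ 0.4697 -0.0321  0.296 ]
(0.568, 0.317, 0.32, 51.4) -> [-8.09 35.36 -2.34] [ 0.1  0.6 35.7] rows>= 8.7
(0.568, 0.317, 0.226, 51.4) -> [0.  0.  9.4] [0. 0. 0.] rows>= 2.3
rod top ang -36.99825119422246 [[0.44619747 0.41309442 0.19      ]
 [0.5305676  0.349521   0.19      ]]
rod scene ang -36.75059158895161 [[0.44454573 0.41358523 0.19      ]
 [0.52904751 0.3504834  0.19      ]]
```

>>> {"api": "carry_out", "payload": {
  "targets": [
    [[-0.8, 3.5, -2.4, 0, 0, 5, 4.5], [-1.6, 7, -2.4, 0, 0, 10, 4.5], [-2.5, 11, -2.4, 0, 0, 16, 4.5], [-3.4, 15, -2.4, 0, 0, 22, 4.5], [-4.3, 19, -2.4, 0, 0, 28, 4.5], [-5.2, 23, -2.4, 0, 0, 34, 4.5], [-6.1, 27, -2.4, 0, 0, 34, 4.5], [-7, 31, -2.4, 0, 0, 34, 4.5], [-7.9, 34, -2.4, 0, 0, 34, 4.5], [-8.2, 35.4, -2.4, 0, 0, 34, 4.5], [-8.2, 35.4, -2.4, 0, 0, 34, 4.5], [-8.2, 35.4, -2.4, 0, 0, 34, 4.5]]
  ]
}}

```text
t: 61.47
tcp_pos: [0.5629, 0.3236, 0.315]
tool_rot: [0.313, 0.95, 0.001, -0.002]
force: [0.1, -0.1, -0.4]
finger_gap: 0.529
gripper_force: 0.0
```

Run:
```python
from m import *
plan((.569,.318,.27,53),(.569,.318,.226,53));print(manip.sense()["finger_gap"])
```

```text
t 61.4667 tcp [0.5629 0.3236 0.315 ]
(0.569, 0.318, 0.27, 53) -> [-0.85 -0.09  4.5 ] [-0.  -0.3  0.6] rows>= 1.1
(0.569, 0.318, 0.226, 53) -> [0.  0.  4.4] [0. 0. 0.] rows>= 1.1
0.5287875559385494
```

>>> {"api": "carry_out", "payload": {
  "targets": [
    [[-0.8, -0.1, 1.5, 0, 0, 0, 4.5], [-0.8, -0.1, 3, 0, 0, 0, 4.5], [-0.8, -0.1, 4, 0, 0, 0, 4.5], [-0.8, -0.1, 5, 0, 0, 0, 4.5], [-0.8, -0.1, 5.5, 0, 0, 0, 4.5], [-0.8, -0.1, 6, 0, 0, 0, 4.5], [-0.8, -0.1, 6, 0, 0, 0, 4.5]]
  ]
}}

```text
t: 62.05
tcp_pos: [0.5693, 0.3165, 0.2556]
tool_rot: [0.314, 0.949, 0.001, -0.002]
force: [-0.0, 0.6, -0.1]
finger_gap: 0.524
gripper_force: 0.0
```

Run:
```python
from m import *
plan((.569,.318,.226,53));print(manip.sense()["force"])
```

```text
t 62.05 tcp [0.5693 0.3165 0.2556]
(0.569, 0.318, 0.226, 53) -> [0.1  0.1  2.96] [ 0.  -0.2  0.4] rows>= 0.7
[-0.02262274  0.61065775 -0.08022069]
```

>>> {"api": "carry_out", "payload": {
  "targets": [
    [[0.1, 0.1, 1, 0, 0, 0, 4.5], [0.1, 0.1, 2, 0, 0, 0, 4.5], [0.1, 0.1, 2.8, 0, 0, 0, 4.5], [0.1, 0.1, 2.8, 0, 0, 0, 4.5], [0.1, 0.1, 2.8, 0, 0, 0, 4.5], [0.1, 0.1, 2.8, 0, 0, 0, 1], [0.1, 0.1, 2.8, 0, 0, 0, 1], [0.1, 0.1, 2.8, 0, 0, 0, 1], [0.1, 0.1, 2.8, 0, 0, 0, 1], [0.1, 0.1, 2.8, 0, 0, 0, 1], [0.1, 0.1, 2.8, 0, 0, 0, 1], [0.1, 0.1, 2.8, 0, 0, 0, 1]]
  ],
  "force": 30
}}

```text
t: 63.05
tcp_pos: [0.57, 0.3185, 0.2291]
tool_rot: [0.314, 0.95, 0.002, -0.001]
force: [0.4, 0.6, 1.9]
finger_gap: 0.248
gripper_force: 29.8
```

```bash
cat > arc.py <<'E'
from m import *
import sys
def arc(hub,step,n,extra=0):
    s=manip.sense();p=s["tcp_pos"];M=R.from_quat(s["tool_rot"]).as_matrix()
    v=np.array([*(p[:2]-hub),0]);print("r",np.linalg.norm(v),"ang",np.degrees(np.arctan2(v[1],v[0])),"a",np.degrees(np.arctan2(M[1,1],M[0,1])),"gap",s["finger_gap"],"F",s["force"].round(1),"z",p[2])
    v=v/np.linalg.norm(v)*.11 if extra else v
    rows=[]
    for i in range(1,n+1):
        w=R.from_euler("z",-step*i,degrees=True).as_matrix()
        q=np.array([*hub,p[2]])+w@v
        rows.append([*(M.T@(q-p)*100).round(1),round(step*i,1)])
    print(rows)
E
python3 -c "
from arc import *
arc(np.array([.4837,.3842]),4.5,12)"
```

```text
r 0.10843586194531737 ang -37.28039639375239 a 53.43023565285733 gap 0.2479997443125664 F [0.4 0.6 1.9] z 0.2291084803366441
[[np.float64(0.0), np.float64(-0.9), np.float64(-0.0), 4.5], [np.float64(0.2), np.float64(-1.7), np.float64(-0.0), 9.0], [np.float64(0.3), np.float64(-2.5), np.float64(-0.0), 13.5], [np.float64(0.6), np.float64(-3.3), np.float64(-0.0), 18.0], [np.float64(0.9), np.float64(-4.1), np.float64(-0.0), 22.5], [np.float64(1.2), np.float64(-4.9), np.float64(-0.0), 27.0], [np.float64(1.7), np.float64(-5.6), np.float64(-0.0), 31.5], [np.float64(2.1), np.float64(-6.3), np.float64(-0.0), 36.0], [np.float64(2.7), np.float64(-7.0), np.float64(-0.0), 40.5], [np.float64(3.3), np.float64(-7.6), np.float64(-0.0), 45.0], [np.float64(3.9), np.float64(-8.2), np.float64(-0.0), 49.5], [np.float64(4.6), np.float64(-8.7), np.float64(-0.0), 54.0]]
```

>>> {"api": "carry_out", "payload": {
  "targets": [
    [[0, -0.9, 0, 0, 0, 4.5, 1], [0.2, -1.7, 0, 0, 0, 9, 1], [0.3, -2.5, 0, 0, 0, 13.5, 1], [0.6, -3.3, 0, 0, 0, 18, 1], [0.9, -4.1, 0, 0, 0, 22.5, 1], [1.2, -4.9, 0, 0, 0, 27, 1], [1.2, -4.9, 0, 0, 0, 27, 1]]
  ]
}}

```text
t: 63.63
tcp_pos: [0.53, 0.2863, 0.2291]
tool_rot: [0.528, 0.849, 0.002, -0.002]
force: [-0.1, 1.3, 1.6]
finger_gap: 0.247
gripper_force: 29.8
```

```bash
python3 -c "
from arc import *
arc(np.array([.4837,.3842]),4,12)"
```

```text
r 0.10832084908565481 ang -64.67442654495837 a 26.26980226333349 gap 0.24703161079282787 F [-0.1  1.3  1.6] z 0.22908496179103796
[[np.float64(0.0), np.float64(-0.8), np.float64(-0.0), 4], [np.float64(0.1), np.float64(-1.5), np.float64(-0.0), 8], [np.float64(0.3), np.float64(-2.2), np.float64(-0.0), 12], [np.float64(0.5), np.float64(-3.0), np.float64(-0.0), 16], [np.float64(0.7), np.float64(-3.7), np.float64(-0.0), 20], [np.float64(1.0), np.float64(-4.4), np.float64(0.0), 24], [np.float64(1.4), np.float64(-5.1), np.float64(0.0), 28], [np.float64(1.7), np.float64(-5.7), np.float64(0.0), 32], [np.float64(2.2), np.float64(-6.3), np.float64(0.0), 36], [np.float64(2.6), np.float64(-6.9), np.float64(0.0), 40], [np.float64(3.2), np.float64(-7.5), np.float64(0.0), 44], [np.float64(3.7), np.float64(-8.0), np.float64(0.0), 48]]
```

Works smoothly; continue.

>>> {"api": "carry_out", "payload": {
  "targets": [
    [[0, -0.8, 0, 0, 0, 4, 1], [0.1, -1.5, 0, 0, 0, 8, 1], [0.3, -2.2, 0, 0, 0, 12, 1], [0.5, -3, 0, 0, 0, 16, 1], [0.7, -3.7, 0, 0, 0, 20, 1], [1, -4.4, 0, 0, 0, 24, 1], [1.4, -5.1, 0, 0, 0, 28, 1], [1.7, -5.7, 0, 0, 0, 32, 1], [2.2, -6.3, 0, 0, 0, 36, 1], [2.6, -6.9, 0, 0, 0, 40, 1], [2.6, -6.9, 0, 0, 0, 40, 1]]
  ]
}}

```text
t: 64.55
tcp_pos: [0.4582, 0.2801, 0.2291]
tool_rot: [0.786, 0.618, 0.003, -0.002]
force: [1.7, 3.6, -0.2]
finger_gap: 0.249
gripper_force: 29.9
```

```bash
python3 -c "
from arc import *
arc(np.array([.4837,.3842]),4,12)"
```

```text
r 0.10717382051403064 ang -103.73850107358618 a -13.631966259754778 gap 0.24869719731618317 F [ 1.7  3.6 -0.2] z 0.2290899062021255
[[np.float64(0.0), np.float64(-0.7), np.float64(-0.0), 4], [np.float64(0.1), np.float64(-1.5), np.float64(-0.0), 8], [np.float64(0.2), np.float64(-2.2), np.float64(0.0), 12], [np.float64(0.4), np.float64(-3.0), np.float64(0.0), 16], [np.float64(0.7), np.float64(-3.7), np.float64(0.0), 20], [np.float64(0.9), np.float64(-4.4), np.float64(0.0), 24], [np.float64(1.3), np.float64(-5.0), np.float64(0.0), 28], [np.float64(1.6), np.float64(-5.7), np.float64(0.0), 32], [np.float64(2.1), np.float64(-6.3), np.float64(0.0), 36], [np.float64(2.5), np.float64(-6.9), np.float64(0.0), 40], [np.float64(3.0), np.float64(-7.4), np.float64(0.0), 44], [np.float64(3.6), np.float64(-8.0), np.float64(0.0), 48]]
```

>>> {"api": "carry_out", "payload": {
  "targets": [
    [[0, -0.7, 0, 0, 0, 4, 1], [0.1, -1.5, 0, 0, 0, 8, 1], [0.2, -2.2, 0, 0, 0, 12, 1], [0.4, -3, 0, 0, 0, 16, 1], [0.4, -3, 0, 0, 0, 16, 1]]
  ]
}}

```text
t: 64.97
tcp_pos: [0.4312, 0.2916, 0.2291]
tool_rot: [0.864, 0.503, 0.004, -0.002]
force: [4.9, 5.8, -3.2]
finger_gap: 0.247
gripper_force: 29.9
```

>>> {"api": "carry_out", "payload": {
  "targets": [
    [[0, -0.7, 0, 0, 0, 4, 1], [0, -0.7, 0, 0, 0, 4, 1], [0, -0.7, 0, 0, 0, 4, 1]]
  ]
}}

```text
t: 65.22
tcp_pos: [0.4258, 0.2951, 0.2291]
tool_rot: [0.881, 0.473, 0.004, -0.002]
force: [5.2, 5.9, -2.6]
finger_gap: 0.25
gripper_force: 29.9
```

```bash
python3 -c "
from arc import *
arc(np.array([.4837,.3842]),4,5)"
```

```text
r 0.10631047649292161 ang -123.02191563449895 a -33.498914820704485 gap 0.2500684306143531 F [ 5.2  5.9 -2.6] z 0.22912623457365355
[[np.float64(0.0), np.float64(-0.7), np.float64(0.0), 4], [np.float64(0.1), np.float64(-1.5), np.float64(0.0), 8], [np.float64(0.2), np.float64(-2.2), np.float64(0.0), 12], [np.float64(0.4), np.float64(-2.9), np.float64(0.0), 16], [np.float64(0.6), np.float64(-3.6), np.float64(0.0), 20]]
```

```bash
python3 -c "
from arc import *
P=np.array([[.570,.3185],[.530,.2863],[.4582,.2801],[.4312,.2916],[.4258,.2951]])
A=np.c_[2*P,np.ones(5)];s=np.linalg.lstsq(A,(P**2).sum(1),rcond=None)[0];print(s[:2],np.sqrt(s[2]+s[:2]@s[:2]))
arc(s[:2],4,6)"
```

```text
[0.48563545 0.38223165] 0.1057197206536633
r 0.10574919536638426 ang -124.48250321384744 a -33.498914820704485 gap 0.2500684306143531 F [ 5.2  5.9 -2.6] z 0.22912623457365355
[[np.float64(0.0), np.float64(-0.7), np.float64(0.0), 4], [np.float64(0.1), np.float64(-1.5), np.float64(0.0), 8], [np.float64(0.3), np.float64(-2.2), np.float64(0.0), 12], [np.float64(0.5), np.float64(-2.9), np.float64(0.0), 16], [np.float64(0.7), np.float64(-3.6), np.float64(0.0), 20], [np.float64(1.0), np.float64(-4.3), np.float64(0.0), 24]]
```

>>> {"api": "carry_out", "payload": {
  "targets": [
    [[0.15, -0.7, 0, 0, 0, 4, 1], [0.25, -1.1, 0, 0, 0, 6, 1], [0.25, -1.1, 0, 0, 0, 6, 1]]
  ]
}}

```text
t: 65.47
tcp_pos: [0.417, 0.3018, 0.2291]
tool_rot: [0.904, 0.427, 0.002, -0.001]
force: [3.6, 1.1, -1.1]
finger_gap: 0.255
gripper_force: 30.2
```

```bash
python3 -c "
from arc import *
M=R.from_quat(manip.sense()['tool_rot']).as_matrix();print('F tool',M.T@manip.sense()['force'])
arc(np.array([.4856,.3822]),4,6)"
```

```text
F tool [3.15619239 2.07574067 1.14202677]
r 0.10564548750421264 ang -130.47716244017934 a -39.470048036258575 gap 0.25468014404584166 F [ 3.6  1.1 -1.1] z 0.22908502160378014
[[np.float64(0.0), np.float64(-0.7), np.float64(0.0), 4], [np.float64(0.1), np.float64(-1.5), np.float64(0.0), 8], [np.float64(0.3), np.float64(-2.2), np.float64(0.0), 12], [np.float64(0.5), np.float64(-2.9), np.float64(0.0), 16], [np.float64(0.7), np.float64(-3.6), np.float64(0.0), 20], [np.float64(1.0), np.float64(-4.3), np.float64(0.0), 24]]
```

>>> {"api": "carry_out", "payload": {
  "targets": [
    [[0.1, -0.7, 0, 0, 0, 4, 1], [0.1, -0.7, 0, 0, 0, 4, 1], [0.1, -0.7, 0, 0, 0, 4, 1]]
  ]
}}

```text
t: 65.72
tcp_pos: [0.4116, 0.3068, 0.2291]
tool_rot: [0.919, 0.395, 0.001, -0.002]
force: [3.8, 2.6, -0.7]
finger_gap: 0.25
gripper_force: 30.3
```

>>> {"api": "carry_out", "payload": {
  "targets": [
    [[0.1, -0.7, 0, 0, 0, 4, 1], [0.1, -0.7, 0, 0, 0, 4, 1], [0.1, -0.7, 0, 0, 0, 4, 1]]
  ]
}}

```text
t: 65.97
tcp_pos: [0.4108, 0.3082, 0.2291]
tool_rot: [0.931, 0.365, 0.003, 0.004]
force: [13.7, -13.7, -1.8]
finger_gap: 0.248
gripper_force: 31.5
```

```bash
python3 -c "
from arc import *
M=R.from_quat(manip.sense()['tool_rot']).as_matrix();print('F tool',M.T@manip.sense()['force'])
arc(np.array([.4856,.3822]),4,3)"
```

```text
F tool [ 0.70910239 19.31614354  2.01809131]
r 0.10519612408323932 ang -135.29791718203924 a -47.19529275411215 gap 0.24847043371662997 F [ 13.7 -13.7  -1.8] z 0.2290781670063048
[[np.float64(0.0), np.float64(-0.7), np.float64(-0.0), 4], [np.float64(0.1), np.float64(-1.5), np.float64(-0.0), 8], [np.float64(0.2), np.float64(-2.2), np.float64(-0.0), 12]]
```

>>> {"api": "carry_out", "payload": {
  "targets": [
    [[0, 0.2, 0, 0, 0, -2, 4.5], [0, 0.2, 0, 0, 0, -2, 4.5], [0, 0.2, 0, 0, 0, -2, 4.5], [0, 0.2, 0, 0, 0, -2, 4.5], [0, 0.2, 0, 0, 0, -2, 4.5], [0, 0.2, -1, 0, 0, -2, 4.5], [0, 0.2, -3, 0, 0, -2, 4.5], [0, 0.2, -6, 0, 0, -2, 4.5], [0, 0.2, -9, 0, 0, -2, 4.5], [0, 0.2, -11, 0, 0, -2, 4.5], [0, 0.2, -11, 0, 0, -2, 4.5]]
  ]
}}

```text
t: 66.88
tcp_pos: [0.4097, 0.3116, 0.3444]
tool_rot: [0.926, 0.379, 0.005, -0.002]
force: [-0.1, -0.4, -0.3]
finger_gap: 0.529
gripper_force: 0.0
```

Run:
```python
from m import *
plan((.30,-.30,.34,-40),(.45,0,.34,-40))
```

```text
t 66.8833 tcp [0.4097 0.3116 0.3444]
(0.3, -0.3, 0.34, -40) -> [-50.68  35.95  -0.13] [ 0.1 -0.7 -5.5] rows>= 14.9
(0.45, 0, 0.34, -40) -> [32.62 -7.79  0.  ] [0. 0. 0.] rows>= 8.0
```

>>> {"api": "carry_out", "payload": {
  "targets": [
    [[-4, 3, 0, 0, 0, 0, 4.5], [-8, 6, 0, 0, 0, 0, 4.5], [-12, 8.5, 0, 0, 0, 0, 4.5], [-16, 11, 0, 0, 0, 0, 4.5], [-20, 14, 0, 0, 0, 0, 4.5], [-24, 16, 0, 0, 0, 0, 4.5], [-27, 18, 0, 0, 0, 0, 4.5], [-30, 20, 0, 0, 0, 0, 4.5], [-30, 20, 0, 0, 0, 0, 4.5], [-30, 20, 0, 0, 0, 0, 4.5]]
  ]
}}

```text
t: 67.72
tcp_pos: [0.3326, -0.0465, 0.3379]
tool_rot: [0.927, 0.375, -0.001, -0.001]
force: [0.0, -0.8, -0.3]
finger_gap: 0.527
gripper_force: 0.0
```

Run:
```python
from m import *
b=snap("scene");t=snap("top");cv2.imwrite("pics/s22.png",b);cv2.imwrite("pics/t22.png",t);print(manip.sense()["tcp_pos"],manip.sense()["force"])
rod=lambda u:(u.max(-1)-u.min(-1)<30)&(u.min(-1)>95)
for n,im,roi in(("scene",b,(365,165,80,60)),("top",t,(95,155,60,70))):
    for c in cont(im,roi,rod,4):
        x=c[[0,len(c)//2]];r=cv2.minAreaRect(c.astype(np.float32));print(n,"rod",np.array(r[0]).round(1),np.array(r[1]).round(1),round(r[2]),plane(n,r[0],.19).round(4))
    # front edge of bed: bar (dark) search
drk2=lambda u:u.max(-1)<60
for c in cont(t,(150,180,60,50),drk2,8):
    print("dark",plane("top",c.mean(0),.058).round(4),np.ptp(plane("top",c,.058),axis=0)[:2])
for n,im in(("scene",b),("top",t)):
    a=cv2.imread(f"pics/{n}0.png");r=(slice(250,300),slice(222,302)) if n=="scene" else (slice(125,155),slice(207,268))
    d=cv2.absdiff(a,im)[r].max(-1).astype(float);print(n,"cradle diff",d.mean(),(d>40).sum())
```

```text
[ 0.33290848 -0.04305043  0.33767036] [-0.59232812  0.75799456 -0.07387996]
scene rod [417.1 212.9] [24.3  4.5] 40 [[0.521  0.4155 0.19  ]]
scene rod [385.7 186.4] [28.6  4.2] 40 [[0.4448 0.3396 0.19  ]]
top rod [130.7 203.5] [20.5  3.2] 47 [[0.4479 0.3468 0.19  ]]
top rod [109. 180.] [16.9  3.2] 48 [[0.5201 0.4188 0.19  ]]
dark [[0.3915 0.3097 0.058 ]] [0.016384   0.02444012]
dark [[0.4698 0.2462 0.058 ]] [0.08048372 0.05753102]
scene cradle diff 6.44175 4
top cradle diff 12.45846994535519 3
```

```bash
python3 -c "
from station import sign_off
print(sign_off())"
```

```text
the job is handed in; nothing more can be done
None
```

The job is done and handed in at about 68 s: the three blocks present (one near, two far) are glued and fitted with lifts, the brush is back in its cradle, the bed is pushed to its stop, and the handle is turned clockwise to its stop.

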